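Unload, reload and restart the drying carousel

TASK

First press the red key on the control box to stop the drying carousel. Then take the two long brass nuts, which are dry, out of their cups and put them in the blue tray, and put every wet steel nut lying loose on the shelf into a cup of the carousel, one to a cup. When all that is done, restart it by pressing the yellow, then the blue, then the green key, one key at a time, and leave the green jar where it stands.

Things in the scene. Friction and masses are not known exactly. Their poses are not given: they have to be found in the camera images.
- carousel: drying carousel; origin on its turning axis, at shelf level, z up. On a fixed black foot turns, stiffly, a white plastic turntable 260 mm across with six round orange cups, open at the top, on a circle of 85 mm radius. Its white middle and pillars are level with the cups' rims, 52 mm above the shelf: nothing on it is higher
- cup1 (a point): centre of the inner floor of orange cup 1 of the turntable (z up); the cup is 54 mm wide inside, 60 mm outside, 28 mm deep from rim to floor
- cup2 (a point): centre of the inner floor of orange cup 2 of the turntable (z up); the cup is 54 mm wide inside, 60 mm outside, 28 mm deep from rim to floor
- cup3 (a point): centre of the inner floor of orange cup 3 of the turntable (z up); the cup is 54 mm wide inside, 60 mm outside, 28 mm deep from rim to floor
- cup4 (a point): centre of the inner floor of orange cup 4 of the turntable (z up); the cup is 54 mm wide inside, 60 mm outside, 28 mm deep from rim to floor
- cup5 (a point): centre of the inner floor of orange cup 5 of the turntable (z up); the cup is 54 mm wide inside, 60 mm outside, 28 mm deep from rim to floor
- cup6 (a point): centre of the inner floor of orange cup 6 of the turntable (z up); the cup is 54 mm wide inside, 60 mm outside, 28 mm deep from rim to floor
- nut1: loose steel hexagon nut to be dried, 32 mm across flats, 37 mm across corners, 24 mm thick, solid to the touch (its 21 mm bore is only painted dark), 110 g; origin at its centre, z along the bore, x square to one pair of flats. It starts lying flat on the shelf. Three to five of these are there
- nut2: loose steel hexagon nut to be dried, 32 mm across flats, 37 mm across corners, 24 mm thick, solid to the touch (its 21 mm bore is only painted dark), 110 g; origin at its centre, z along the bore, x square to one pair of flats. It starts lying flat on the shelf. Three to five of these are there
- nut3: loose steel hexagon nut to be dried, 32 mm across flats, 37 mm across corners, 24 mm thick, solid to the touch (its 21 mm bore is only painted dark), 110 g; origin at its centre, z along the bore, x square to one pair of flats. It starts lying flat on the shelf. Three to five of these are there
- nut4: loose steel hexagon nut to be dried, 32 mm across flats, 37 mm across corners, 24 mm thick, solid to the touch (its 21 mm bore is only painted dark), 110 g; origin at its centre, z along the bore, x square to one pair of flats. It starts lying flat on the shelf. Three to five of these are there
- nut5: loose steel hexagon nut to be dried, 32 mm across flats, 37 mm across corners, 24 mm thick, solid to the touch (its 21 mm bore is only painted dark), 110 g; origin at its centre, z along the bore, x square to one pair of flats. It starts lying flat on the shelf. Three to five of these are there
- dry1: long brass hexagon coupling nut, dry, standing in a cup at the start (22 mm of it above the rim), 26 mm across flats, 30 mm across corners, 50 mm long, solid to the touch, 120 g; origin at its centre, z along its length, x square to one pair of flats
- dry2: long brass hexagon coupling nut, dry, standing in a cup at the start (22 mm of it above the rim), 26 mm across flats, 30 mm across corners, 50 mm long, solid to the touch, 120 g; origin at its centre, z along its length, x square to one pair of flats
- tray_in (a point): centre of the inner floor of the fixed blue plastic tray (axes along its sides; inside 102 mm in x, 152 mm in y, walls 36 mm above the floor, floor 4 mm above the shelf)
- red (a joint): travel of the red spring key (m): 0 up, 0.006 fully down (5 N); counts as pressed beyond 0.004, springs back by itself
- red_top (a point): centre of the top of the red key when up (a cap 28 mm across, 48 mm above the shelf, in a black collar 44 mm across and 6 mm lower). The four keys stand in a square, 55 mm apart, in any arrangement, on a fixed grey control box 135 x 135 mm and 30 mm high
- yellow (a joint): travel of the yellow spring key (m): 0 up, 0.006 fully down (5 N); counts as pressed beyond 0.004, springs back by itself
- yellow_top (a point): centre of the top of the yellow key when up (a cap 28 mm across, 48 mm above the shelf, in a black collar 44 mm across and 6 mm lower). The four keys stand in a square, 55 mm apart, in any arrangement, on a fixed grey control box 135 x 135 mm and 30 mm high
- blue (a joint): travel of the blue spring key (m): 0 up, 0.006 fully down (5 N); counts as pressed beyond 0.004, springs back by itself
- blue_top (a point): centre of the top of the blue key when up (a cap 28 mm across, 48 mm above the shelf, in a black collar 44 mm across and 6 mm lower). The four keys stand in a square, 55 mm apart, in any arrangement, on a fixed grey control box 135 x 135 mm and 30 mm high
- green (a joint): travel of the green spring key (m): 0 up, 0.006 fully down (5 N); counts as pressed beyond 0.004, springs back by itself
- green_top (a point): centre of the top of the green key when up (a cap 28 mm across, 48 mm above the shelf, in a black collar 44 mm across and 6 mm lower). The four keys stand in a square, 55 mm apart, in any arrangement, on a fixed grey control box 135 x 135 mm and 30 mm high
- jar: bystander: green glass jar with screw lid, 72 mm across, 110 mm high; origin under its centre

How it is judged (in metres and radians):
On the way, in this order (a step that is already met when the one before it is completed fails the run):
1. the red key is pressed while no steel nut is in a cup yet and no brass nut is in the tray (value of joint red above 0.004 m and not (((horizontal distance between nut1 and cup1 below 0.02 m and z of nut1 in the frame of cup1 between 0.004 and 0.026 m) or (horizontal distance between nut1 and cup2 below 0.02 m and z of nut1 in the frame of cup2 between 0.004 and 0.026 m) or (horizontal distance between nut1 and cup3 below 0.02 m and z of nut1 in the frame of cup3 between 0.004 and 0.026 m) or (horizontal distance between nut1 and cup4 below 0.02 m and z of nut1 in the frame of cup4 between 0.004 and 0.026 m) or (horizontal distance between nut1 and cup5 below 0.02 m and z of nut1 in the frame of cup5 between 0.004 and 0.026 m) or (horizontal distance between nut1 and cup6 below 0.02 m and z of nut1 in the frame of cup6 between 0.004 and 0.026 m)) or ((horizontal distance between nut2 and cup1 below 0.02 m and z of nut2 in the frame of cup1 between 0.004 and 0.026 m) or (horizontal distance between nut2 and cup2 below 0.02 m and z of nut2 in the frame of cup2 between 0.004 and 0.026 m) or (horizontal distance between nut2 and cup3 below 0.02 m and z of nut2 in the frame of cup3 between 0.004 and 0.026 m) or (horizontal distance between nut2 and cup4 below 0.02 m and z of nut2 in the frame of cup4 between 0.004 and 0.026 m) or (horizontal distance between nut2 and cup5 below 0.02 m and z of nut2 in the frame of cup5 between 0.004 and 0.026 m) or (horizontal distance between nut2 and cup6 below 0.02 m and z of nut2 in the frame of cup6 between 0.004 and 0.026 m)) or ((horizontal distance between nut3 and cup1 below 0.02 m and z of nut3 in the frame of cup1 between 0.004 and 0.026 m) or (horizontal distance between nut3 and cup2 below 0.02 m and z of nut3 in the frame of cup2 between 0.004 and 0.026 m) or (horizontal distance between nut3 and cup3 below 0.02 m and z of nut3 in the frame of cup3 between 0.004 and 0.026 m) or (horizontal distance between nut3 and cup4 below 0.02 m and z of nut3 in the frame of cup4 between 0.004 and 0.026 m) or (horizontal distance between nut3 and cup5 below 0.02 m and z of nut3 in the frame of cup5 between 0.004 and 0.026 m) or (horizontal distance between nut3 and cup6 below 0.02 m and z of nut3 in the frame of cup6 between 0.004 and 0.026 m)) or ((horizontal distance between nut4 and cup1 below 0.02 m and z of nut4 in the frame of cup1 between 0.004 and 0.026 m) or (horizontal distance between nut4 and cup2 below 0.02 m and z of nut4 in the frame of cup2 between 0.004 and 0.026 m) or (horizontal distance between nut4 and cup3 below 0.02 m and z of nut4 in the frame of cup3 between 0.004 and 0.026 m) or (horizontal distance between nut4 and cup4 below 0.02 m and z of nut4 in the frame of cup4 between 0.004 and 0.026 m) or (horizontal distance between nut4 and cup5 below 0.02 m and z of nut4 in the frame of cup5 between 0.004 and 0.026 m) or (horizontal distance between nut4 and cup6 below 0.02 m and z of nut4 in the frame of cup6 between 0.004 and 0.026 m)) or ((horizontal distance between nut5 and cup1 below 0.02 m and z of nut5 in the frame of cup1 between 0.004 and 0.026 m) or (horizontal distance between nut5 and cup2 below 0.02 m and z of nut5 in the frame of cup2 between 0.004 and 0.026 m) or (horizontal distance between nut5 and cup3 below 0.02 m and z of nut5 in the frame of cup3 between 0.004 and 0.026 m) or (horizontal distance between nut5 and cup4 below 0.02 m and z of nut5 in the frame of cup4 between 0.004 and 0.026 m) or (horizontal distance between nut5 and cup5 below 0.02 m and z of nut5 in the frame of cup5 between 0.004 and 0.026 m) or (horizontal distance between nut5 and cup6 below 0.02 m and z of nut5 in the frame of cup6 between 0.004 and 0.026 m)) or (x of dry1 in the frame of tray_in between -0.05 and 0.05 m and y of dry1 in the frame of tray_in between -0.075 and 0.075 m and z of dry1 in the frame of tray_in between 0.005 and 0.045 m) or (x of dry2 in the frame of tray_in between -0.05 and 0.05 m and y of dry2 in the frame of tray_in between -0.075 and 0.075 m and z of dry2 in the frame of tray_in between 0.005 and 0.045 m))), for 0.05 s.
2. every steel nut lies in a cup of its own and both brass nuts are in the tray (((horizontal distance between nut1 and cup1 below 0.02 m and z of nut1 in the frame of cup1 between 0.004 and 0.026 m) or (horizontal distance between nut1 and cup2 below 0.02 m and z of nut1 in the frame of cup2 between 0.004 and 0.026 m) or (horizontal distance between nut1 and cup3 below 0.02 m and z of nut1 in the frame of cup3 between 0.004 and 0.026 m) or (horizontal distance between nut1 and cup4 below 0.02 m and z of nut1 in the frame of cup4 between 0.004 and 0.026 m) or (horizontal distance between nut1 and cup5 below 0.02 m and z of nut1 in the frame of cup5 between 0.004 and 0.026 m) or (horizontal distance between nut1 and cup6 below 0.02 m and z of nut1 in the frame of cup6 between 0.004 and 0.026 m)) and ((horizontal distance between nut2 and cup1 below 0.02 m and z of nut2 in the frame of cup1 between 0.004 and 0.026 m) or (horizontal distance between nut2 and cup2 below 0.02 m and z of nut2 in the frame of cup2 between 0.004 and 0.026 m) or (horizontal distance between nut2 and cup3 below 0.02 m and z of nut2 in the frame of cup3 between 0.004 and 0.026 m) or (horizontal distance between nut2 and cup4 below 0.02 m and z of nut2 in the frame of cup4 between 0.004 and 0.026 m) or (horizontal distance between nut2 and cup5 below 0.02 m and z of nut2 in the frame of cup5 between 0.004 and 0.026 m) or (horizontal distance between nut2 and cup6 below 0.02 m and z of nut2 in the frame of cup6 between 0.004 and 0.026 m)) and ((horizontal distance between nut3 and cup1 below 0.02 m and z of nut3 in the frame of cup1 between 0.004 and 0.026 m) or (horizontal distance between nut3 and cup2 below 0.02 m and z of nut3 in the frame of cup2 between 0.004 and 0.026 m) or (horizontal distance between nut3 and cup3 below 0.02 m and z of nut3 in the frame of cup3 between 0.004 and 0.026 m) or (horizontal distance between nut3 and cup4 below 0.02 m and z of nut3 in the frame of cup4 between 0.004 and 0.026 m) or (horizontal distance between nut3 and cup5 below 0.02 m and z of nut3 in the frame of cup5 between 0.004 and 0.026 m) or (horizontal distance between nut3 and cup6 below 0.02 m and z of nut3 in the frame of cup6 between 0.004 and 0.026 m)) and ((horizontal distance between nut4 and cup1 below 0.02 m and z of nut4 in the frame of cup1 between 0.004 and 0.026 m) or (horizontal distance between nut4 and cup2 below 0.02 m and z of nut4 in the frame of cup2 between 0.004 and 0.026 m) or (horizontal distance between nut4 and cup3 below 0.02 m and z of nut4 in the frame of cup3 between 0.004 and 0.026 m) or (horizontal distance between nut4 and cup4 below 0.02 m and z of nut4 in the frame of cup4 between 0.004 and 0.026 m) or (horizontal distance between nut4 and cup5 below 0.02 m and z of nut4 in the frame of cup5 between 0.004 and 0.026 m) or (horizontal distance between nut4 and cup6 below 0.02 m and z of nut4 in the frame of cup6 between 0.004 and 0.026 m)) and ((horizontal distance between nut5 and cup1 below 0.02 m and z of nut5 in the frame of cup1 between 0.004 and 0.026 m) or (horizontal distance between nut5 and cup2 below 0.02 m and z of nut5 in the frame of cup2 between 0.004 and 0.026 m) or (horizontal distance between nut5 and cup3 below 0.02 m and z of nut5 in the frame of cup3 between 0.004 and 0.026 m) or (horizontal distance between nut5 and cup4 below 0.02 m and z of nut5 in the frame of cup4 between 0.004 and 0.026 m) or (horizontal distance between nut5 and cup5 below 0.02 m and z of nut5 in the frame of cup5 between 0.004 and 0.026 m) or (horizontal distance between nut5 and cup6 below 0.02 m and z of nut5 in the frame of cup6 between 0.004 and 0.026 m)) and x of dry1 in the frame of tray_in between -0.05 and 0.05 m and y of dry1 in the frame of tray_in between -0.075 and 0.075 m and z of dry1 in the frame of tray_in between 0.005 and 0.045 m and x of dry2 in the frame of tray_in between -0.05 and 0.05 m and y of dry2 in the frame of tray_in between -0.075 and 0.075 m and z of dry2 in the frame of tray_in between 0.005 and 0.045 m), for 0.3 s.
3. the yellow key is pressed (value of joint yellow above 0.004 m), for 0.05 s.
4. the blue key is pressed (value of joint blue above 0.004 m), for 0.05 s.
5. the green key is pressed (value of joint green above 0.004 m), for 0.05 s.
At the end, for the whole second after the job is handed in: every steel nut is inside a cup (centre within 20 mm of the cup's centre sideways, 4 to 26 mm above its floor: one nut to a cup), both brass nuts are in the tray (centre within 50 mm in x, 75 mm in y of its middle, under 45 mm above its floor), all at rest, and the keys are up (all of step 2 and linear speed of each of nut1, nut2, nut3, nut4, nut5, dry1, dry2 below 0.02 m/s and value of joint each of red, yellow, blue, green below 0.002 m); the robot touches nothing.
It fails at once if two keys are held down at once (value of joint each of red, yellow above 0.003 m or value of joint each of red, blue above 0.003 m or value of joint each of red, green above 0.003 m or value of joint each of yellow, blue above 0.003 m or value of joint each of yellow, green above 0.003 m or value of joint each of blue, green above 0.003 m).
It fails at once if the yellow, blue or green key is pressed while a steel nut lies off the carousel or a brass nut is still on it (value of joint any of yellow, blue, green above 0.003 m and (horizontal distance between any of nut1, nut2, nut3, nut4, nut5 and carousel above 0.17 m or horizontal distance between any of dry1, dry2 and carousel below 0.12 m)).
It fails at once if the jar is moved more than 30 mm (distance of jar from where it was at the start of the episode above 0.03 m).
Of nut1, nut2, nut3, nut4, nut5 only 3 to 5 are there at a start; the rules pass over those that are not, and their reading is None.
At some moment in a run one of nut1, nut2, nut3, nut4, nut5 may be knocked a few centimetres aside while the robot is not near it.
Once in a run the grip may slacken for a moment while it holds something.
It also fails if it takes over 210 s, if anything falls off the work surface, if the arm or the gripper's body presses on something with over 40 N, if the wrist force passes 120 N, or if a joint passes its speed limit or range.

ROBOT

A 6-joint arm with a two-finger parallel gripper is mounted at the origin on the work surface. World frame = base frame: x ahead of the robot, y to its left, z up, the work surface at z = 0. Lengths are in mm, angles in rad, forces in N, time in s.
With the tool pointing down it reaches from about 350 to 975 mm from the base axis. Payload 7.1 kg.
Tool frame: the origin (TCP) lies at the very end of the fingers, on their centre line; the grasp point (between the pads) lies 19 mm behind it (ctrl.grip_point_offset is the distance from the TCP to the grasp point, in mm); x points along the fingers, y is the direction in which the jaws open and shut, and the axes are right-handed (so a half turn about x gives the same grasp; the last joint's range is limited). The gripper opens to 88 mm and grips with 3 to 60 N. Pads are 20 mm wide; open, the fingers measure 115 mm over their backs; the gripper's body (75 mm by 178 mm) begins 61 mm behind the grasp point.
Start: joints at [-1.161, 0.423, 1.63, -0, 1.089, -0.019], TCP at [259.877, -568.391, 222.675] pointing down, gripper open.
Joint ranges: [-3, 3], [-0.9, 2.11], [0.09, 2.58], [-1.31, 4.45], [0.11, 2.69], [-2.54, 2.54]. Speed limits (rad/s): [2.39, 2.39, 3.01, 3.14, 3.14, 3.14].

INTERFACE

Orientations are given as a rotation vector (axis times angle).
In Python, from workcell import ctrl, vision, workorder gives the robot as it stands.
- The arm moves only by the shell command python3 -m crank 'ROWS'. ROWS is JSON, a list of rows, each a list of 3 entries, a list of its own where there are three numbers: the shift along the tool's x, y, z in m, then the turn, a rotation vector about the tool's x, y, z in rad, then the finger opening in m, from 0 to 0.0878. In form: [[[dx, dy, dz], [wx, wy, wz], jaw], ...]. A call has exactly 8 rows; each row shifts and turns the commanded pose from where the row before left it, along the tool's axes as they then stand; what a row does not reach is not made up. A row lasts 1/12 s, in which the tool goes at most 41.7 mm and 7.16 degrees, less where a joint would pass 70% of its speed; a pose out of reach is approached as far as the arm can. A call with a gripper value outside its range is refused whole. The fingers move at their own pace and stop on an object; the grip force is fixed at half the most. Time passes only in rows, so rows that do not move let the fingers close, or fill a call up. It gives the time, the measured TCP pose, the force and the opening at its end, in the units of the state.
- ctrl.get_obs(): the state, without advancing time (a new reading comes with each control period).
- vision.get_image(name): name is "scene" or "side" or "wrist"; returns a dict with "img" (400x640x3 uint8, blue, green, red), "mtx" (3x3 intrinsics, pixels), "rvec" (rotation vector, rad) and "tvec" (3), from world to camera coordinates, as OpenCV has them; the wrist camera has in their place "hand_eye" (4x4, takes a point from camera to tool coordinates, whose origin is the TCP and whose axes are the tool frame's). Camera axes: x right, y down, z forward; pixel columns grow to the right and rows downward; lengths in mm; the calibration is good to about 2 mm. A picture is of the moment at which its call begins: read the wrist's pose just before it. There is no depth.
- workorder.close_job(): hands the job in, once; it reports no verdict.
The state is a dict: "t": time; "qpos": joint angles; "qvel": joint speeds; "joint_torque": joint torques, N m; "ee_pos": TCP position; "orientation": TCP orientation; "ft_force": force on the tool from outside, world axes, zero at the start; "moment": the same for the moment, N m; "width": finger opening in mm.
Only numpy, scipy, OpenCV 4.12 (cv2) and the standard library are available. Lean on these libraries where they do the work, as an engineer would, in place of code of your own. Each camera call takes 0.05 s, during which the arm holds its last target.

## Working session

There is one attempt and no reset: what is moved stays moved. The work goes in short steps, Python scripts to look and compute and a shell command to move; the robot and the scene stay as the last step left them, time stands still between calls to the robot, and variables do not carry over. Pictures are saved under pics/ and viewed, and the job is handed in when it is done.

```bash
ls; mkdir -p pics; python3 - <<'E'
from workcell import ctrl, vision
import cv2
print(ctrl.get_obs())
for n in("scene","side","wrist"):
    d=vision.get_image(n); cv2.imwrite(f"pics/a_{n}.png",d["img"]); print({k:v for k,v in d.items() if k!="img"})
E
```

```text
pics
{'t': 0.0, 'qpos': array([-1.16102014e+00,  4.23835840e-01,  1.63066834e+00, -9.07487916e-06,
        1.08858643e+00, -1.90056537e-02]), 'qvel': array([-0.00200514, -0.00049612, -0.00114006, -0.00148255,  0.00078291,
        0.0010199 ]), 'joint_torque': array([-1.49622396e-03, -5.44634485e+01, -2.73665106e+01,  6.44056569e-02,
        2.28396471e-02, -1.34722177e-04]), 'ee_pos': array([ 259.65399001, -567.9152204 ,  221.91332269]), 'orientation': array([ 1.98476412,  0.43371845, -1.98537096]), 'ft_force': array([0.05341222, 1.24058439, 0.50751223]), 'moment': array([-0.04220144, -0.02933914,  0.03690325]), 'width': 87.84096810637344}
{'mtx': array([[392.28122213,   0.        , 317.51812254],
       [  0.        , 392.28122213, 199.28877431],
       [  0.        ,   0.        ,   1.        ]]), 'rvec': array([ 1.83586071,  1.87249496, -0.65184503]), 'tvec': array([  49.59881449, -431.34422816, 1282.58328487])}
{'mtx': array([[442.02587839,   0.        , 324.01514247],
       [  0.        , 442.02587839, 192.60449362],
       [  0.        ,   0.        ,   1.        ]]), 'rvec': array([ 0.48026994, -2.81641447,  0.98863193]), 'tvec': array([ 554.55107384,  201.43324319, 1003.89692387])}
{'mtx': array([[337.97543259,   0.        , 320.25985228],
       [  0.        , 337.97543259, 194.09601603],
       [  0.        ,   0.        ,   1.        ]]), 'hand_eye': array([[ 4.46516193e-04, -2.60774246e-01,  9.65399707e-01,
        -1.61586894e+02],
       [ 9.99999743e-01,  6.57525340e-04, -2.84908316e-04,
        -1.52843825e-01],
       [-5.60478019e-04,  9.65399586e-01,  2.60774472e-01,
        -7.12405710e+01],
       [ 0.00000000e+00,  0.00000000e+00,  0.00000000e+00,
         1.00000000e+00]])}
```

View pics/a_scene.png

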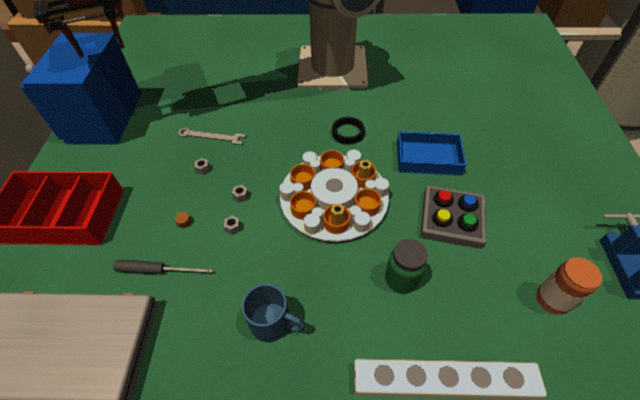

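View pics/a_side.png

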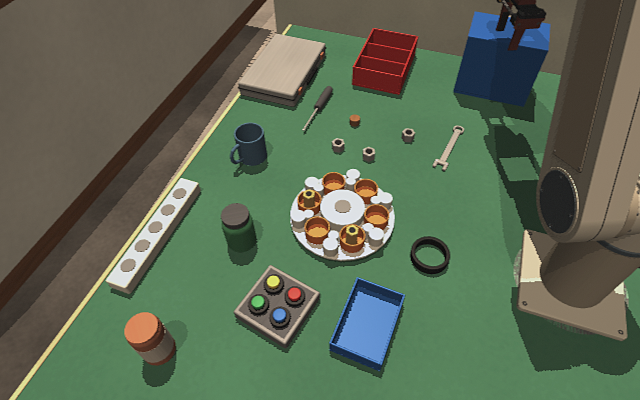

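View pics/a_wrist.png

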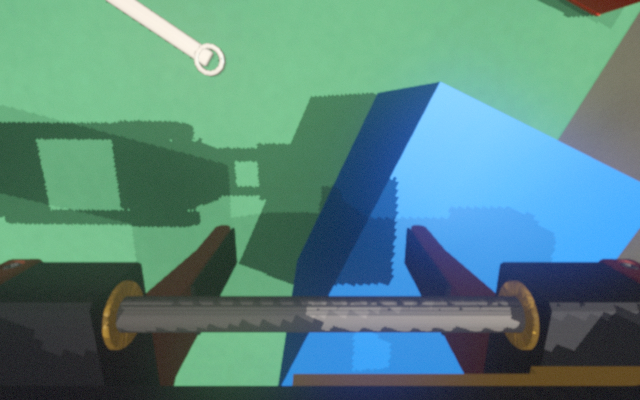

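The scene view shows three steel nuts at (202,165), (240,192) and (232,224). The brass nuts are at (365,170) and (337,217) in the carousel, and the keys are red (444,197), blue (470,201), yellow (443,216) and green (470,220). Next I'll measure them.

```bash
cat > h.py <<'E'
import numpy as np, cv2
from scipy.spatial.transform import Rotation as R
from workcell import ctrl, vision
def cam(d,obs=None):
    """returns K, C (cam centre), Rcw (cam->world)"""
    K=d["mtx"]
    if "hand_eye" in d:
        T=np.eye(4);T[:3,:3]=R.from_rotvec(obs["orientation"]).as_matrix();T[:3,3]=obs["ee_pos"]
        M=T@d["hand_eye"];return K,M[:3,3],M[:3,:3]
    Rm=cv2.Rodrigues(d["rvec"])[0];return K,-Rm.T@d["tvec"].ravel(),Rm.T
def onplane(c,uv,z):
    K,C,Rc=c;uv=np.atleast_2d(uv).astype(float)
    r=(np.linalg.inv(K)@np.c_[uv,np.ones(len(uv))].T).T@Rc.T
    return C+r*((z-C[2])/r[:,2])[:,None]
def proj(c,P):
    K,C,Rc=c;p=(np.atleast_2d(P)-C)@Rc@K.T;return p[:,:2]/p[:,2:]
def snap(n,name=None):
    o=ctrl.get_obs();d=vision.get_image(n)
    if name: cv2.imwrite(f"pics/{name}.png",d["img"])
    return d["img"],cam(d,o),o
def blobs(img,lo,hi,amin=15,roi=None):
    hsv=cv2.cvtColor(img,cv2.COLOR_BGR2HSV);m=cv2.inRange(hsv,np.array(lo),np.array(hi))
    if roi: 
        z=np.zeros_like(m);x0,y0,x1,y1=roi;z[y0:y1,x0:x1]=m[y0:y1,x0:x1];m=z
    n,l,s,c=cv2.connectedComponentsWithStats(m)
    return [(c[i].round(1).tolist(),int(s[i,4]),s[i,:4].tolist()) for i in range(1,n) if s[i,4]>=amin]
def togo(p,yaw=None,o=None):
    """shift/turn in tool axes from the present pose to tool-down at p with jaw axis at yaw (rad, world)"""
    o=o or ctrl.get_obs();Rt=R.from_rotvec(o["orientation"]).as_matrix()
    y=np.arctan2(Rt[1,1],Rt[0,1])
    print("tcp",o["ee_pos"].round(1),"jaw yaw",round(y,3),"t",round(o["t"],2),"w",round(o["width"],1),"F",o["ft_force"].round(1))
    print("q",o["qpos"].round(2),"tilt",(Rt[:,0]).round(3))
    print("shift mm (tool)",(Rt.T@(np.array(p)-o["ee_pos"])).round(1))
    if yaw is not None:
        d=[(yaw-y+np.pi/2)%np.pi-np.pi/2]
        for k in d:
            x=np.array([0,0,-1.]);yy=np.array([np.cos(y+k),np.sin(y+k),0]);G=np.c_[x,yy,np.cross(x,yy)]
            print("turn (tool)",R.from_matrix(Rt.T@G).as_rotvec().round(3),"then shift",(G.T@(np.array(p)-o["ee_pos"])).round(1))
E
python3 - <<'E'
from h import *
for n in("scene","side"):
    img,c,o=snap(n)
    big=cv2.resize(img,None,fx=2,fy=2)
    print(n)
    for name,lo,hi,z in [("red",(0,150,120),(5,255,255),48),("yel",(24,150,120),(34,255,255),48),("blu",(100,150,100),(125,255,255),48),("grn",(45,150,110),(75,255,255),48),("orange",(6,170,120),(18,255,255),52),("brass",(19,80,80),(28,255,255),74),("white",(0,0,190),(179,40,255),52)]:
        for b in blobs(img,lo,hi):
            print(name,b,onplane(c,b[0],z)[0].round(0)[:2])
E
```

```text
scene
red ([59.6, 202.8], 1123, [0, 171, 112, 58]) [ 598. -626.]
red ([444.5, 194.7], 97, [439, 190, 12, 10]) [563. 255.]
yel ([443.5, 214.0], 110, [438, 209, 12, 11]) [618. 244.]
blu ([66.8, 60.1], 2548, [21, 33, 92, 55]) [  32. -847.]
blu ([429.6, 152.0], 1280, [399, 132, 67, 33]) [428. 242.]
blu ([431.0, 133.0], 19, [422, 133, 19, 1]) [360. 255.]
blu ([469.5, 198.9], 87, [464, 195, 12, 9]) [575. 310.]
blu ([636.8, 230.0], 49, [632, 226, 8, 11]) [654. 643.]
blu ([612.6, 236.3], 62, [607, 234, 13, 7]) [670. 586.]
blu ([630.0, 262.9], 327, [618, 255, 22, 21]) [732. 594.]
grn ([469.5, 218.6], 88, [464, 214, 12, 10]) [629. 298.]
orange ([332.3, 160.9], 203, [321, 150, 23, 18]) [465.  -1.]
orange ([359.9, 174.1], 93, [351, 162, 25, 19]) [507.  65.]
orange ([303.4, 175.1], 230, [291, 164, 24, 19]) [511. -69.]
orange ([373.5, 167.5], 15, [371, 165, 5, 7]) [485.  98.]
orange ([36.0, 171.0], 17, [28, 171, 17, 1]) [ 505. -722.]
orange ([367.7, 200.6], 311, [355, 188, 26, 22]) [586.  79.]
orange ([296.8, 194.2], 35, [290, 190, 18, 12]) [569. -82.]
orange ([303.7, 204.4], 273, [291, 193, 25, 2
[... 2225 characters left out ...]
75.7], 155, [346, 169, 14, 16]) [546. -98.]
white ([314.1, 183.0], 181, [305, 177, 18, 14]) [630. -43.]
white ([150.2, 233.9], 1652, [106, 178, 91, 109]) [937. 227.]
white ([381.6, 197.1], 205, [371, 188, 22, 16]) [456. -55.]
white ([342.1, 206.8], 1057, [320, 190, 46, 35]) [539.   5.]
white ([299.2, 212.2], 264, [290, 197, 24, 25]) [632.  55.]
white ([380.1, 228.8], 377, [361, 210, 34, 33]) [435.  37.]
white ([307.8, 243.1], 199, [293, 231, 31, 25]) [581. 130.]
white ([331.1, 240.5], 221, [323, 231, 17, 19]) [533. 106.]
white ([354.7, 252.5], 201, [337, 242, 38, 18]) [473. 118.]
white ([530.6, 279.5], 64, [521, 278, 21, 4]) [97. 58.]
white ([619.4, 289.0], 58, [615, 284, 9, 10]) [-81.  19.]
```

```bash
python3 - <<'E'
from h import *
img,c,o=snap("scene"); cv2.imwrite("pics/b1.png",cv2.resize(img[130:250,160:500],None,fx=2.35,fy=2.35,interpolation=cv2.INTER_CUBIC))
img,c,o=snap("side"); cv2.imwrite("pics/b2.png",cv2.resize(img[90:360,230:470],None,fx=2.2,fy=2.2,interpolation=cv2.INTER_CUBIC))
E
```

```text
(no output)
```

View pics/b1.png

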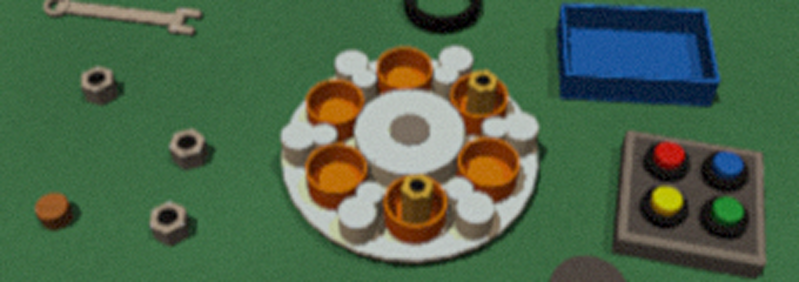

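View pics/b2.png

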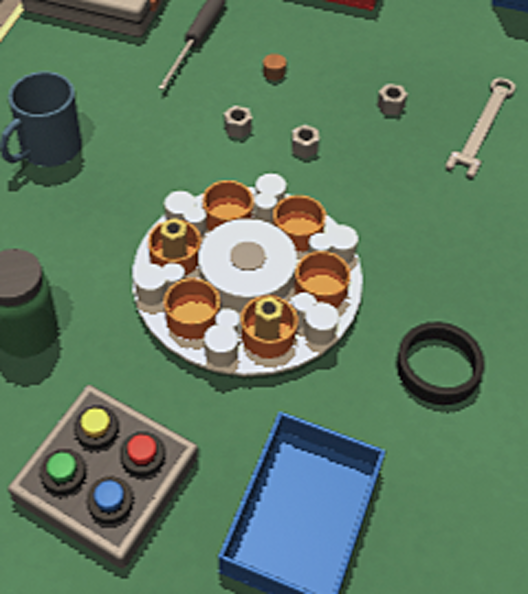

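```bash
python3 - <<'E'
from h import *
o=ctrl.get_obs();print(R.from_rotvec(o["orientation"]).as_matrix().round(3))
togo([564,254,262],np.arctan2(55,12))
E
```

```text
[[-0.     0.416 -0.909]
 [ 0.    -0.909 -0.416]
 [-1.    -0.    -0.   ]]
tcp [ 259.8 -568.3  222.5] jaw yaw -1.142 t 0.35 w 87.9 F [-0.2 -0.7 -0.1]
q [-1.16  0.42  1.63  0.    1.09 -0.02] tilt [-0.  0. -1.]
shift mm (tool) [ -39.3 -621.4 -618.5]
turn (tool) [0.644 0.    0.   ] then shift [ -39.5 -868.2 -121.9]
```

```bash
python3 -m crank '[[[-0.039,0,0],[0,0,0],0],[[0,-0.0282,-0.0281],[0,0,0],0],[[0,-0.0282,-0.0281],[0,0,0],0],[[0,-0.0282,-0.0281],[0,0,0],0],[[0,-0.0282,-0.0281],[0,0,0],0],[[0,-0.0282,-0.0281],[0,0,0],0],[[0,-0.0282,-0.0281],[0,0,0],0],[[0,-0.0282,-0.0281],[0,0,0],0]]'
python3 -m crank '[[[0,-0.0282,-0.0281],[0,0,0],0],[[0,-0.0282,-0.0281],[0,0,0],0],[[0,-0.0282,-0.0281],[0,0,0],0],[[0,-0.0282,-0.0281],[0,0,0],0],[[0,-0.0282,-0.0281],[0,0,0],0],[[0,-0.0282,-0.0281],[0,0,0],0],[[0,-0.0282,-0.0281],[0,0,0],0],[[0,-0.0282,-0.0281],[0,0,0],0]]'
python3 -m crank '[[[0,-0.0282,-0.0281],[0,0,0],0],[[0,-0.0282,-0.0281],[0,0,0],0],[[0,-0.0282,-0.0281],[0,0,0],0],[[0,-0.0282,-0.0281],[0,0,0],0],[[0,-0.0282,-0.0281],[0,0,0],0],[[0,-0.0282,-0.0281],[0,0,0],0],[[0,-0.0282,-0.0281],[0,0,0],0],[[0,0,0],[0,0,0],0]]'
python3 -m crank '[[[0,0,0],[-0.12,0,0],0],[[0,0,0],[-0.12,0,0],0],[[0,0,0],[-0.12,0,0],0],[[0,0,0],[-0.12,0,0],0],[[0,0,0],[-0.12,0,0],0],[[0,0,0],[-0.12,0,0],0],[[0,0,0],[-0.12,0,0],0],[[0,0,0],[-0.1,0,0],0]]'
python3 - <<'E'
from h import *
togo([564,254,60],-0.2)
snap("wrist","c1")
for n in("scene","side"):
    img,c,o=snap(n,"c1"+n)
    for b in blobs(img,(19,80,80),(28,255,255),roi=(280,140,400,250)): print(n,b,onplane(c,b[0],74)[0].round(0)[:2])
    for b in blobs(img,(0,150,120),(5,255,255),roi=(280,140,500,310)): print(n,b,onplane(c,b[0],48)[0].round(0)[:2])
E
```

```text
t: 1.02
ee_pos: [356.9, -305.3, 261.9]
orientation: [1.985, 0.431, -1.984]
ft_force: [1.0, -0.9, 0.6]
width: 37.7
t: 1.68
ee_pos: [467.7, -6.4, 262.0]
orientation: [1.985, 0.432, -1.984]
ft_force: [-0.1, -0.5, 0.4]
width: 0.7
t: 2.35
ee_pos: [566.1, 258.8, 261.6]
orientation: [1.986, 0.438, -1.98]
ft_force: [0.0, -1.2, -0.7]
width: 0.5
t: 3.02
ee_pos: [564.0, 252.6, 261.7]
orientation: [1.352, 1.11, -1.352]
ft_force: [0.5, 0.0, 0.7]
width: 0.5
tcp [564.  252.6 261.7] jaw yaw -0.196 t 3.02 w 0.5 F [0.5 0.  0.7]
q [ 0.4   0.37  1.61 -0.    1.16  0.6 ] tilt [-0. -0. -1.]
shift mm (tool) [201.7  -0.3  -1.4]
turn (tool) [0.004 0.    0.   ] then shift [201.7  -0.3  -1.4]
scene ([363.6, 162.4], 47, [359, 160, 13, 8]) [489.  73.]
scene ([337.2, 209.5], 103, [331, 204, 13, 12]) [627.  10.]
scene ([444.5, 194.8], 96, [439, 190, 12, 11]) [564. 255.]
side ([352.4, 229.9], 74, [346, 225, 13, 11]) [492.  76.]
side ([293.9, 293.2], 125, [288, 288, 13, 12]) [566. 254.]
```

View pics/c1.png

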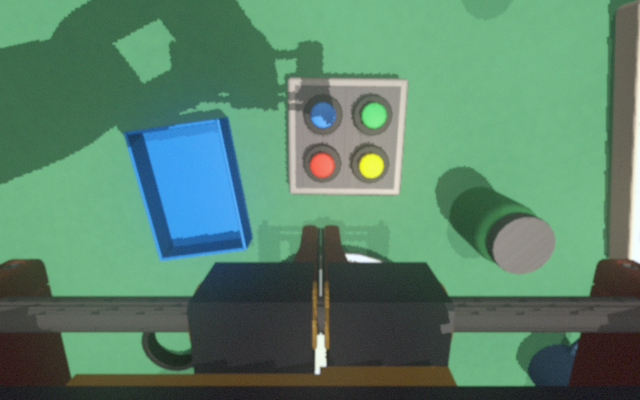

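View pics/c1scene.png

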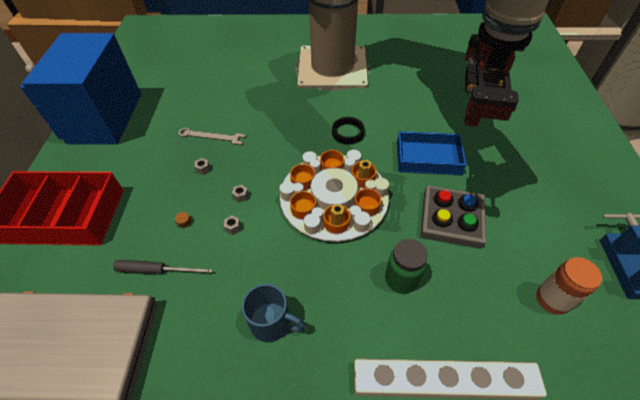

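The wrist view shows red (321,163), blue (321,115), green (373,115) and yellow (371,165). The carousel stands still.

```bash
python3 - <<'E'
from h import *
img,c,o=snap("wrist")
for name,lo,hi in [("red",(0,150,120),(6,255,255)),("yel",(22,150,120),(34,255,255)),("blu",(100,150,100),(125,255,255)),("grn",(45,170,90),(75,255,255))]:
    for b in blobs(img,lo,hi,100,(285,70,410,200)): print(name,b,onplane(c,b[0],48)[0].round(1))
E
```

```text
red ([319.5, 164.6], 309, [310, 153, 24, 25]) [564.1 257.1  48. ]
yel ([370.7, 164.8], 480, [359, 153, 25, 25]) [620.4 245.2  48. ]
```

```bash
python3 -m crank '[[[0.0400,0,-0.0034],[0,0,0],0],[[0.040,0,0],[0,0,0],0],[[0.040,0,0],[0,0,0],0],[[0.040,0,0],[0,0,0],0],[[0.0400,0,0],[0,0,0],0],[[0,0,0],[0,0,0],0],[[0,0,0],[0,0,0],0],[[0,0,0],[0,0,0],0]]'
python3 - <<'E'
from h import *
togo([564.5,256,48])
i,c,o=snap("scene");print();cv2.imwrite("pics/d1.png",cv2.resize(i[130:260,380:540],None,fx=4,fy=4))
E
```

```text
t: 3.88
ee_pos: [566.0, 256.7, 63.5]
orientation: [1.359, 1.106, -1.355]
ft_force: [-0.0, 0.3, 1.7]
width: 0.6
tcp [566.  256.7  63.5] jaw yaw -0.203 t 3.88 w 0.6 F [-0.   0.3  1.7]
q [0.41 0.63 1.72 0.   0.79 0.61] tilt [ 0.002  0.001 -1.   ]
shift mm (tool) [15.5 -1.4  1. ]
```

View pics/d1.png

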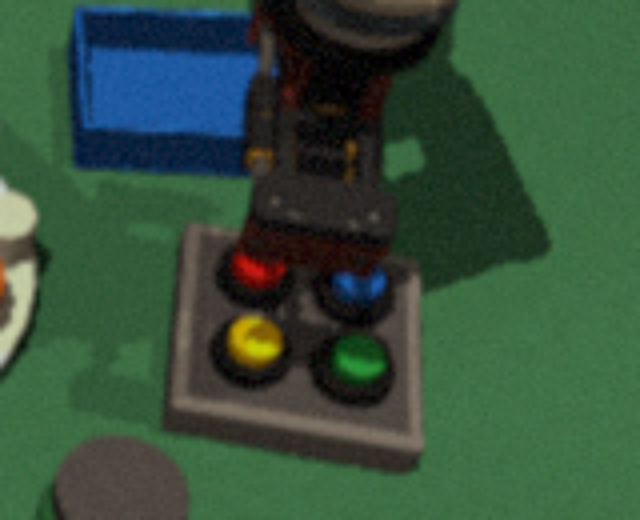

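```bash
python3 - <<'E'
from h import *
i,c,o=snap("side");cv2.imwrite("pics/d2.png",cv2.resize(i[200:380,210:410],None,fx=3,fy=3)); print(proj(c,[o["ee_pos"],[564.5,256,48]]))
i,c,o=snap("wrist","d3")
E
```

```text
[[292.52238264 290.79285346]
 [294.13030444 294.21910231]]
```

View pics/d2.png

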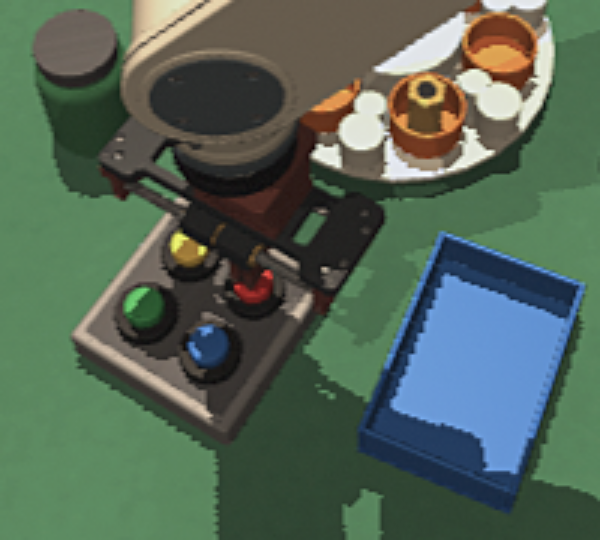

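View pics/d3.png

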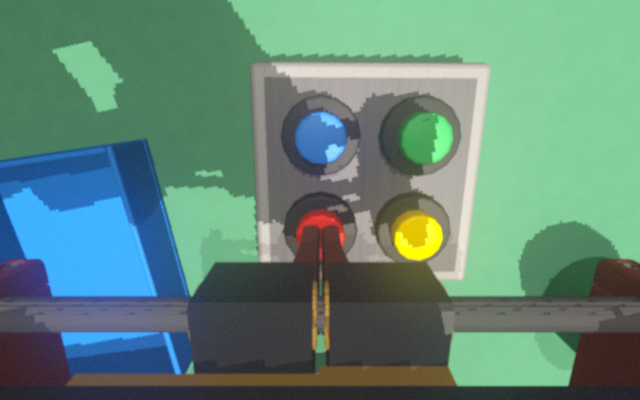

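```bash
python3 -m crank '[[[0.010,0,0],[0,0,0],0],[[0.004,0,0],[0,0,0],0],[[0.0025,0,0],[0,0,0],0],[[0.002,0,0],[0,0,0],0],[[0,0,0],[0,0,0],0],[[0,0,0],[0,0,0],0],[[0,0,0],[0,0,0],0],[[0,0,0],[0,0,0],0]]'
python3 - <<'E'
from h import *
togo([564.5,256,43])
E
```

```text
t: 4.7
ee_pos: [566.1, 256.8, 46.0]
orientation: [1.359, 1.106, -1.354]
ft_force: [-4.9, -2.2, 22.4]
width: 0.6
tcp [566.1 256.8  46. ] jaw yaw -0.202 t 4.7 w 0.6 F [-4.9 -2.2 22.4]
q [0.41 0.65 1.73 0.   0.76 0.61] tilt [ 0.003  0.001 -1.   ]
shift mm (tool) [ 3.  -1.4  1.1]
```

```bash
python3 - <<'E'
from h import *
i,c,o=snap("side");cv2.imwrite("pics/e2.png",cv2.resize(i[220:340,210:370],None,fx=4,fy=4))
i,c,o=snap("wrist","e3")
i,c,o=snap("scene");cv2.imwrite("pics/e1.png",cv2.resize(i[130:260,380:540],None,fx=4,fy=4))
togo([564.5,256,43])
print(o["joint_torque"])
E
```

```text
tcp [566.1 256.8  46. ] jaw yaw -0.202 t 4.85 w 0.5 F [-4.3 -1.7 22.4]
q [ 0.41  0.65  1.73 -0.    0.76  0.61] tilt [ 0.003  0.001 -1.   ]
shift mm (tool) [ 3.  -1.4  1.1]
[-4.61565284e-02 -4.64578235e+01 -1.63433039e+01  5.38650085e-02
 -1.45400640e+00 -1.83674849e-03]
```

View pics/e2.png

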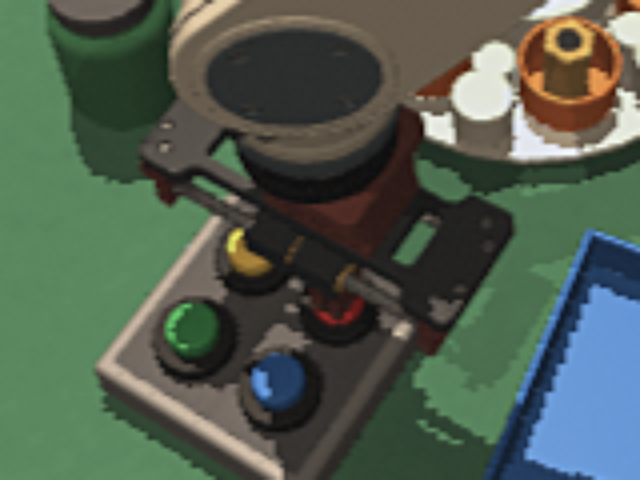

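View pics/e3.png

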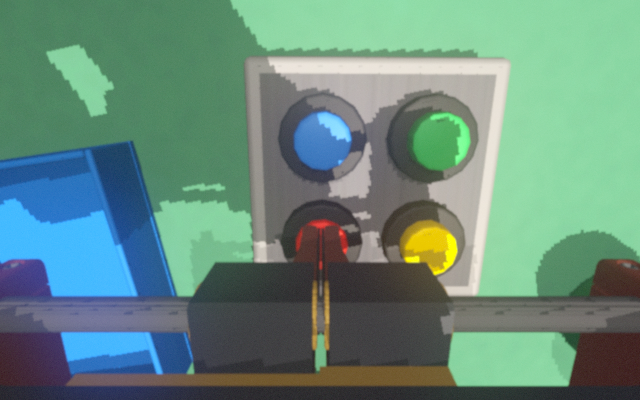

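View pics/e1.png

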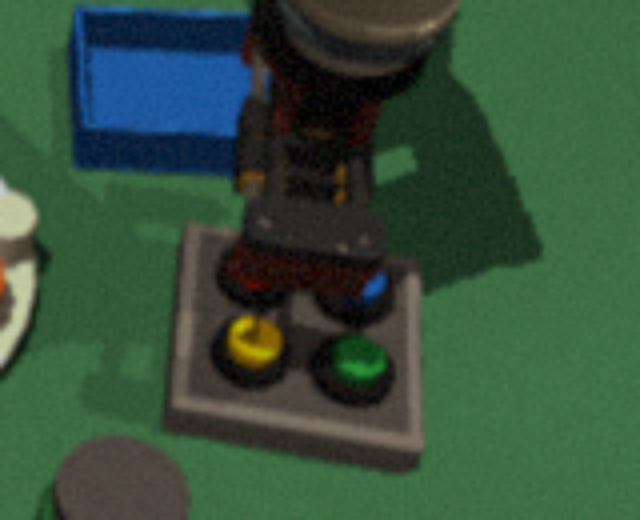

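```bash
for k in 1 2 3 4; do python3 -m crank '[[[-0.001,0,0],[0,0,0],0],[[0,0,0],[0,0,0],0],[[0,0,0],[0,0,0],0],[[0,0,0],[0,0,0],0],[[0,0,0],[0,0,0],0],[[0,0,0],[0,0,0],0],[[0,0,0],[0,0,0],0],[[0,0,0],[0,0,0],0]]' | egrep 'ee_pos|ft_f'; done
```

```text
ee_pos: [566.0, 256.7, 46.2]
ft_force: [-1.7, -0.1, 15.8]
ee_pos: [566.0, 256.7, 46.3]
ft_force: [1.0, 0.6, 7.8]
ee_pos: [565.4, 256.4, 46.4]
ft_force: [3.2, 1.3, 4.2]
ee_pos: [564.8, 256.2, 47.1]
ft_force: [4.4, 2.2, 4.6]
```

```bash
for k in 1 2 3 4; do python3 -m crank '[[[-0.0015,0,0],[0,0,0],0],[[0,0,0],[0,0,0],0],[[0,0,0],[0,0,0],0],[[0,0,0],[0,0,0],0],[[0,0,0],[0,0,0],0],[[0,0,0],[0,0,0],0],[[0,0,0],[0,0,0],0],[[0,0,0],[0,0,0],0]]' | egrep 'ee_pos|ft_f'; done
```

```text
ee_pos: [564.5, 256.1, 48.5]
ft_force: [1.0, 0.3, 3.3]
ee_pos: [564.5, 256.1, 50.0]
ft_force: [-0.0, -0.5, 3.1]
ee_pos: [564.6, 256.1, 51.6]
ft_force: [-1.6, -0.8, 2.5]
ee_pos: [564.8, 256.2, 53.1]
ft_force: [-0.2, -0.5, 0.8]
```

```bash
python3 - <<'E'
from h import *
togo([493,76,200])
E
```

```text
tcp [564.8 256.2  53.1] jaw yaw -0.202 t 10.18 w -0.0 F [-0.2 -0.5  0.8]
q [0.41 0.64 1.73 0.   0.77 0.61] tilt [-0.  0. -1.]
shift mm (tool) [-146.9  -34.2  191. ]
```

```bash
python3 -m crank '[[[-0.037,0,0],[0,0,0],0.0878],[[-0.037,0,0],[0,0,0],0.0878],[[-0.037,0,0],[0,0,0],0.0878],[[-0.036,0,0],[0,0,0],0.0878],[[0,-0.007,0.038],[0,0,0],0.0878],[[0,-0.007,0.038],[0,0,0],0.0878],[[0,-0.007,0.038],[0,0,0],0.0878],[[0,-0.007,0.038],[0,0,0],0.0878]]'
python3 -m crank '[[[0,-0.007,0.039],[0,0,0],0.0878],[[0,0,0],[0,0,0],0.0878],[[0,0,0],[0,0,0],0.0878],[[0,0,0],[0,0,0],0.0878],[[0,0,0],[0,0,0],0.0878],[[0,0,0],[0,0,0],0.0878],[[0,0,0],[0,0,0],0.0878],[[0,0,0],[0,0,0],0.0878]]'
python3 - <<'E'
from h import *
i,c,o=snap("wrist","f1"); togo([493,76,200])
print(proj(c,[[493,76,74],[626,10,74]]))
for b in blobs(i,(17,70,60),(30,255,255),100): print(b,onplane(c,b[0],74)[0].round(1))
E
```

```text
t: 10.85
ee_pos: [506.0, 111.8, 200.5]
orientation: [1.356, 1.107, -1.355]
ft_force: [0.2, -0.0, -0.3]
width: 50.3
t: 11.52
ee_pos: [492.4, 76.9, 200.0]
orientation: [1.355, 1.108, -1.356]
ft_force: [-0.4, 0.4, -0.2]
width: 87.6
tcp [492.4  76.8 200. ] jaw yaw -0.201 t 11.57 w 87.6 F [0.5 0.1 0.1]
q [0.13 0.27 1.92 0.   0.95 0.33] tilt [-0.  0. -1.]
shift mm (tool) [0.  0.8 0.6]
[[321.17010731 188.03108165]
 [479.29528764 228.89920857]]
([406.3, 153.4], 2029, [380, 127, 64, 64]) [570.3  91.4  74. ]
([321.7, 180.1], 1529, [292, 151, 63, 62]) [494.9  82.9  74. ]
([471.5, 220.8], 1295, [439, 191, 62, 58]) [619.7  19.2  74. ]
([298.7, 250.0], 979, [276, 236, 47, 30]) [461.   22.3  74. ]
([115.8, 315.0], 978, [102, 281, 38, 69]) [271.4  -9.3  74. ]
([525.6, 317.5], 959, [501, 281, 39, 69]) [663.2 -91.8  74. ]
([362.9, 292.9], 170, [345, 289, 34, 8]) [511.6 -33.4  74. ]
([357.6, 335.3], 103, [341, 331, 35, 8]) [498.6 -79.1  74. ]
([487.1, 377.8], 4202, [293, 367, 347, 19]) [ 621.1 -156.4   74. ]
```

View pics/f1.png

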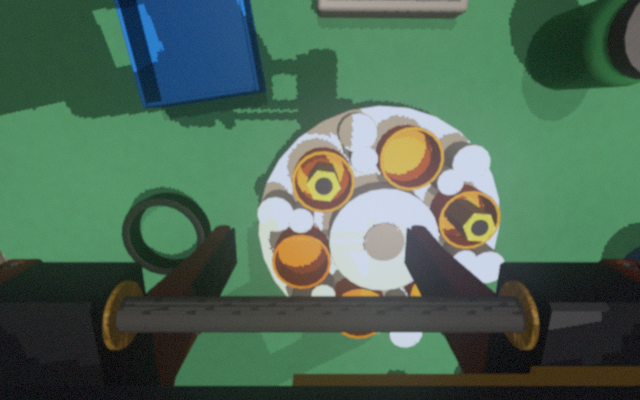

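```bash
python3 - <<'E'
from h import *
i,c,o=snap("wrist")
a=cv2.resize(i[145:225,280:365],(425,400),interpolation=cv2.INTER_CUBIC);b=cv2.resize(i[185:260,435:510],(400,400),interpolation=cv2.INTER_CUBIC)
cv2.imwrite("pics/f2.png",np.hstack([cv2.resize(a,(400,400)),b]))
# bright yellow top mask
hsv=cv2.cvtColor(i,cv2.COLOR_BGR2HSV)
for x,y in((323,178),(323,176),(480,219),(470,227)): print(hsv[y,x])
E
```

```text
[ 28  31 115]
[ 30 112 192]
[ 29 108 160]
[ 30 117 188]
```

View pics/f2.png

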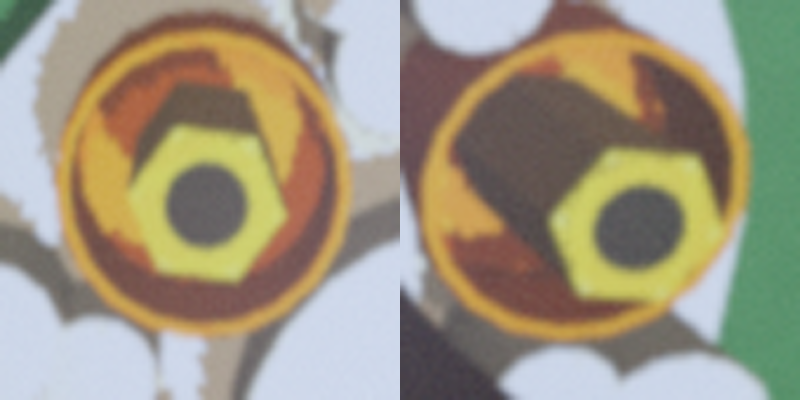

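The left panel shows brass A's hexagon top and the right shows brass B's. I'll measure the hexagons.

```bash
cat >> h.py <<'E'
def hexfit(img,c,lo,hi,z,roi,amin=80):
    """hexagons of a colour on plane z: centre and direction square to a flat (mod 60 deg)"""
    hsv=cv2.cvtColor(img,cv2.COLOR_BGR2HSV);m=cv2.inRange(hsv,np.array(lo),np.array(hi));M=np.zeros_like(m)
    x0,y0,x1,y1=roi;M[y0:y1,x0:x1]=m[y0:y1,x0:x1]
    out=[]
    for k in cv2.findContours(M,cv2.RETR_EXTERNAL,cv2.CHAIN_APPROX_NONE)[0]:
        if cv2.contourArea(k)<amin: continue
        k=cv2.convexHull(k);P=onplane(c,k[:,0,:],z)[:,:2]
        mom=cv2.moments(P.astype(np.float32));ctr=np.array([mom["m10"],mom["m01"]])/mom["m00"]
        th=np.radians(np.arange(0,180,1.));w=np.array([np.ptp(P@[np.cos(t),np.sin(t)]) for t in th])
        f=np.angle(np.sum(w*np.exp(6j*th)))/6  # width max dir (corners) mod 60
        flat=np.degrees(f)+30
        out.append((ctr.round(1),"min/max width",w.min().round(1),w.max().round(1),"flat normal deg",round((flat+30)%60-30,1),"px",k[:,0].mean(0).round()))
    return out
E
python3 - <<'E'
from h import *
i,c,o=snap("wrist")
for r in hexfit(i,c,(26,70,130),(35,255,255),74,(290,150,355,215))+hexfit(i,c,(26,70,130),(35,255,255),74,(440,195,505,255)): print(r)
E
```

```text
(array([495.4,  78.1]), 'min/max width', np.float64(26.4), np.float64(29.7), 'flat normal deg', np.float64(11.3), 'px', array([323., 184.]))
(array([625.7,  12.1]), 'min/max width', np.float64(26.6), np.float64(29.6), 'flat normal deg', np.float64(12.7), 'px', array([478., 225.]))
```

```bash
python3 -m crank '[[[0,0,0],[-0.1,0,0],0.0878],[[0,0,0],[-0.1,0,0],0.0878],[[0,0,0],[-0.1,0,0],0.0878],[[0,0,0],[-0.098,0,0],0.0878],[[0.040,0,0],[0,0,0],0.0878],[[0.040,0,0],[0,0,0],0.0878],[[0.030,0,0],[0,0,0],0.0878],[[0,0,0],[0,0,0],0.06]]'
python3 - <<'E'
from h import *
togo([495.2,77.6,60],np.radians(11.3))
E
```

```text
t: 12.33
ee_pos: [488.3, 75.7, 85.4]
orientation: [1.059, 1.302, -1.07]
ft_force: [-0.9, -0.7, 0.2]
width: 83.7
tcp [488.3  75.7  85.4] jaw yaw 0.196 t 12.33 w 83.7 F [-0.9 -0.7  0.2]
q [ 0.13  0.46  2.   -0.    0.7  -0.07] tilt [-0.009 -0.001 -1.   ]
shift mm (tool) [25.3  7.4 -0.5]
turn (tool) [-0.001 -0.001  0.009] then shift [25.4  7.1 -0.6]
```

```bash
python3 -m crank '[[[0,0,0],[0,0,0],0.0878],[[0,0,0],[0,0,0],0.0878],[[0,0,0],[0,0,0],0.0878],[[0,0,0],[0,0,0],0.0878],[[0,0,0],[0,0,0],0.0878],[[0,0,0],[0,0,0],0.0878],[[0,0,0],[0,0,0],0.0878],[[0,0,0],[0,0,0],0.06]]'
python3 - <<'E'
from h import *
togo([495.2,77.6,60],np.radians(11.3))
i,c,o=snap("wrist","g1")
for n in hexfit(i,c,(26,70,130),(35,255,255),74,(240,100,405,290)):print(n)
E
```

```text
t: 13.0
ee_pos: [492.4, 76.1, 90.6]
orientation: [1.064, 1.295, -1.063]
ft_force: [-0.6, -0.6, 0.3]
width: 84.0
tcp [492.4  76.1  90.6] jaw yaw 0.196 t 13.0 w 84.0 F [-0.6 -0.6  0.3]
q [ 0.13  0.45  1.99  0.    0.7  -0.07] tilt [ 0.001  0.    -1.   ]
shift mm (tool) [30.6  3.  -0.9]
turn (tool) [-0.001  0.    -0.001] then shift [30.6  3.  -0.9]
(array([495.4,  76.7]), 'min/max width', np.float64(24.9), np.float64(29.2), 'flat normal deg', np.float64(10.5), 'px', array([326., 234.]))
```

View pics/g1.png

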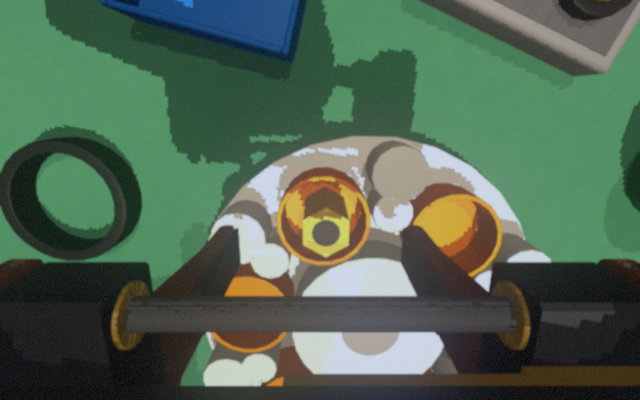

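```bash
python3 -m crank '[[[0.010,0.003,-0.0005],[0,0,0],0.0878],[[0.010,0,0],[0,0,0],0.0878],[[0.007,0,0],[0,0,0],0.0878],[[0.003,0,0],[0,0,0],0.0878],[[0,0,0],[0,0,0],0.0878],[[0,0,0],[0,0,0],0.0878],[[0,0,0],[0,0,0],0.04],[[0,0,0],[0,0,0],0.0]]'
python3 - <<'E'
from h import *
togo([495.2,77.6,60],np.radians(11.3))
i,c,o=snap("wrist","g2")
E
python3 -m crank '[[[0,0,0],[0,0,0],0],[[0,0,0],[0,0,0],0],[[0,0,0],[0,0,0],0],[[0,0,0],[0,0,0],0],[[0,0,0],[0,0,0],0],[[0,0,0],[0,0,0],0],[[0,0,0],[0,0,0],0],[[0,0,0],[0,0,0],0]]'
python3 - <<'E'
from h import *
i,c,o=snap("wrist","g3")
E
```

```text
t: 13.72
ee_pos: [495.3, 77.2, 60.4]
orientation: [1.064, 1.295, -1.063]
ft_force: [0.8, 0.2, -1.0]
width: 78.2
tcp [495.3  77.2  60.4] jaw yaw 0.196 t 13.72 w 78.2 F [ 0.8  0.2 -1. ]
q [ 0.13  0.51  1.99 -0.    0.64 -0.07] tilt [ 0.  0. -1.]
shift mm (tool) [ 0.4 -0.  -0.4]
turn (tool) [-0.001  0.    -0.   ] then shift [ 0.4 -0.  -0.4]
t: 14.43
ee_pos: [495.1, 77.2, 60.2]
orientation: [1.064, 1.296, -1.064]
ft_force: [0.1, 0.0, 1.1]
width: 25.4
```

View pics/g3.png

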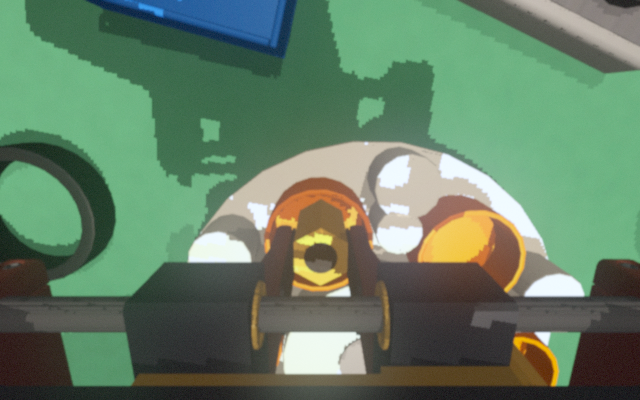

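```bash
python3 - <<'E'
from h import *
d=vision.get_image("wrist");o={"ee_pos":np.array([564,252.6,261.7]),"orientation":np.array([1.352,1.11,-1.352])}
c=cam(d,o);img=cv2.imread("pics/c1.png")
hsv=cv2.cvtColor(img,cv2.COLOR_BGR2HSV);m=cv2.inRange(hsv,(95,120,40),(125,255,255));m[:,:110]=0;m[:,260:]=0;m[:100]=0;m[265:]=0
k=max(cv2.findContours(m,cv2.RETR_EXTERNAL,cv2.CHAIN_APPROX_NONE)[0],key=cv2.contourArea)
P=onplane(c,k[:,0],40)[:,:2].astype(np.float32);r=cv2.minAreaRect(P);print(r,cv2.boxPoints(r).round())
print(cv2.approxPolyDP(cv2.convexHull(k),5,True)[:,0].tolist())
img=cv2.imread("pics/c1scene.png");d=vision.get_image("scene");c=cam(d)
hsv=cv2.cvtColor(img,cv2.COLOR_BGR2HSV);m=cv2.inRange(hsv,(95,120,20),(125,255,255));m[:,:390]=0;m[:,475:]=0;m[:120]=0;m[180:]=0
k=max(cv2.findContours(m,cv2.RETR_EXTERNAL,cv2.CHAIN_APPROX_NONE)[0],key=cv2.contourArea)
h=cv2.approxPolyDP(cv2.convexHull(k),3,True)[:,0];print(h.tolist(),onplane(c,h,40).round(0)[:,:2].tolist())
E
```

```text
((410.1981506347656, 252.40621948242188), (161.08616638183594, 120.16140747070312), 86.56970977783203) [[345. 176.]
 [465. 168.]
 [475. 329.]
 [355. 336.]]
[[227, 117], [251, 232], [246, 249], [160, 260], [124, 132]]
[[399, 131], [460, 134], [466, 161], [462, 174], [399, 171]] [[344.0, 175.0], [355.0, 333.0], [451.0, 329.0], [493.0, 311.0], [485.0, 161.0]]
```

```bash
python3 -m crank '[[[-0.01,0,0],[0,0,0],0],[[-0.02,0,0],[0,0,0],0],[[-0.03,0,0],[0,0,0],0],[[-0.01,0,0],[0,0,0],0],[[0,0,0],[0,0,0],0],[[0,0,0],[0,0,0],0],[[0,0,0],[0,0,0],0],[[0,0,0],[0,0,0],0]]'
python3 - <<'E'
from h import *
togo([402,218,44])
E
```

```text
t: 15.25
ee_pos: [494.1, 77.1, 129.0]
orientation: [1.062, 1.297, -1.065]
ft_force: [-0.2, 0.3, -0.6]
width: 25.7
tcp [494.1  77.1 129. ] jaw yaw 0.196 t 15.25 w 25.7 F [-0.2  0.3 -0.6]
q [ 0.13  0.38  1.97  0.    0.79 -0.07] tilt [-0.002 -0.    -1.   ]
shift mm (tool) [  85.1  -62.7 -156.2]
```

```bash
python3 -m crank '[[[0,-0.0125,-0.0312],[0,0,0],0],[[0,-0.0125,-0.0312],[0,0,0],0],[[0,-0.0125,-0.0312],[0,0,0],0],[[0,-0.0125,-0.0312],[0,0,0],0],[[0,-0.0125,-0.0312],[0,0,0],0],[[0,0,0],[0,0,0],0],[[0,0,0],[0,0,0],0],[[0,0,0],[0,0,0],0]]'
python3 - <<'E'
from h import *
togo([402,218,44])
i,c,o=snap("wrist","h1")
i,c,o=snap("side","h2")
E
```

```text
t: 15.92
ee_pos: [403.1, 217.8, 129.5]
orientation: [1.062, 1.296, -1.064]
ft_force: [0.8, -0.2, -0.9]
width: 25.3
tcp [403.1 217.8 129.5] jaw yaw 0.197 t 15.92 w 25.3 F [ 0.8 -0.2 -0.9]
q [ 0.47  0.33  2.06 -0.    0.76  0.27] tilt [-0.001 -0.001 -1.   ]
shift mm (tool) [85.5 -1.  -0.4]
```

View pics/h1.png

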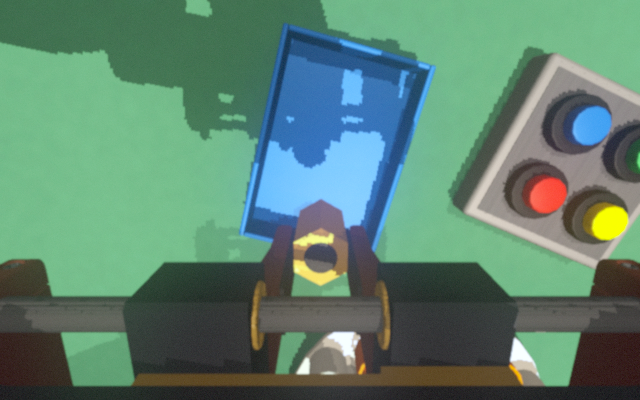

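View pics/h2.png

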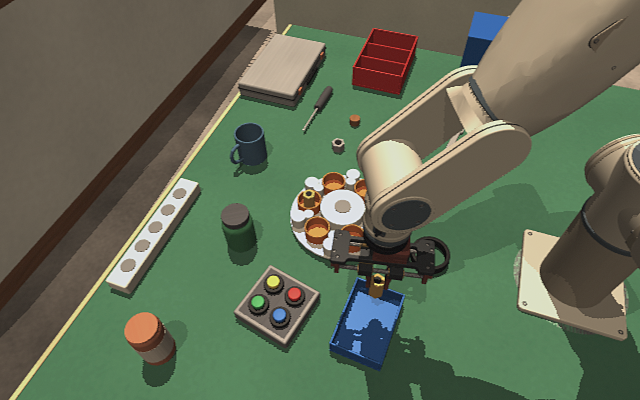

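```bash
python3 - <<'E'
from h import *
i,c,o=snap("wrist")
print(onplane(c,[[285,25],[434,67],[242,234],[376,247]],40).round(0))
E
```

```text
[[356. 333.  40.]
 [463. 326.  40.]
 [348. 176.  40.]
 [456. 186.  40.]]
```

```bash
python3 -m crank '[[[0.03,0,-0.003],[0,0,0],0],[[0.03,0,0],[0,0,0],0],[[0.016,0,0],[0,0,0],0],[[0.006,0,0],[0,0,0],0],[[0,0,0],[0,0,0],0],[[0,0,0],[0,0,0],0],[[0,0,0],[0,0,0],0.045],[[0,0,0],[0,0,0],0.045]]'
python3 - <<'E'
from h import *
togo([402,218,44])
E
python3 -m crank '[[[0,0,0],[0,0,0],0.045],[[0,0,0],[0,0,0],0.045],[[-0.01,0,0],[0,0,0],0.045],[[-0.03,0,0],[0,0,0],0.045],[[-0.04,0,0],[0,0,0],0.045],[[-0.04,0,0],[0,0,0],0.045],[[0,0,0],[0,0,0],0.06],[[0,0,0],[0,0,0],0.0878]]'
python3 - <<'E'
from h import *
togo([625.8,11.5,60])
i,c,o=snap("wrist","i1")
E
```

```text
t: 16.73
ee_pos: [403.9, 221.3, 49.3]
orientation: [1.066, 1.294, -1.062]
ft_force: [1.1, -0.6, -0.3]
width: 35.7
tcp [403.9 221.3  49.3] jaw yaw 0.196 t 16.73 w 35.7 F [ 1.1 -0.6 -0.3]
q [0.48 0.49 2.09 0.   0.56 0.28] tilt [ 0.002  0.001 -1.   ]
shift mm (tool) [ 5.3 -2.5  2.9]
t: 17.4
ee_pos: [404.3, 221.8, 171.1]
orientation: [1.068, 1.293, -1.058]
ft_force: [-1.1, -0.5, -0.6]
width: 55.1
tcp [404.3 221.8 171.1] jaw yaw 0.196 t 17.4 w 55.1 F [-1.1 -0.5 -0.6]
q [0.48 0.26 2.03 0.   0.85 0.28] tilt [ 0.006  0.003 -1.   ]
shift mm (tool) [111.8 175.5 249.7]
```

View pics/i1.png

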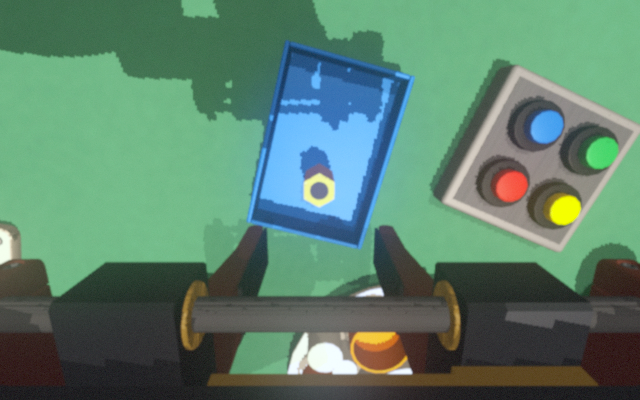

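```bash
python3 -m crank '[[[0,0.0219,0.0312],[0,0,0],0.0878],[[0,0.0219,0.0312],[0,0,0],0.0878],[[0,0.0219,0.0312],[0,0,0],0.0878],[[0,0.0219,0.0312],[0,0,0],0.0878],[[0,0.0219,0.0312],[0,0,0],0.0878],[[0,0.0219,0.0312],[0,0,0],0.0878],[[0,0.0219,0.0312],[0,0,0],0.0878],[[0,0.0219,0.0312],[-0.025,0,0],0.0878]]'
python3 -m crank '[[[0.03,0,0],[0,0,0],0.0878],[[0.03,0,0],[0,0,0],0.0878],[[0.015,0,0],[0,0,0],0.0878],[[0,0,0],[0,0,0],0.0878],[[0,0,0],[0,0,0],0.0878],[[0,0,0],[0,0,0],0.0878],[[0,0,0],[0,0,0],0.0878],[[0,0,0],[0,0,0],0.0878]]'
python3 - <<'E'
from h import *
i,c,o=snap("wrist","j1")
for n in hexfit(i,c,(26,70,130),(35,255,255),74,(240,100,405,290)):print(n)
togo([625.8,11.5,60],np.radians(12.7))
E
```

```text
t: 18.12
ee_pos: [623.0, 8.7, 165.9]
orientation: [1.044, 1.309, -1.048]
ft_force: [0.8, 0.8, -0.3]
width: 87.6
t: 18.78
ee_pos: [624.0, 10.5, 94.5]
orientation: [1.045, 1.304, -1.043]
ft_force: [0.6, -0.8, -0.2]
width: 87.7
(array([625.9,  11.2]), 'min/max width', np.float64(26.1), np.float64(29.5), 'flat normal deg', np.float64(14.0), 'px', array([323., 228.]))
tcp [624.   10.4  94.5] jaw yaw 0.221 t 18.83 w 87.5 F [-0.2  0.3 -0. ]
q [-0.    0.58  1.71 -0.    0.85 -0.22] tilt [ 0.002 -0.    -1.   ]
shift mm (tool) [34.5  1.9 -0.6]
turn (tool) [-0.     0.    -0.002] then shift [34.5  2.  -0.6]
```

View pics/j1.png

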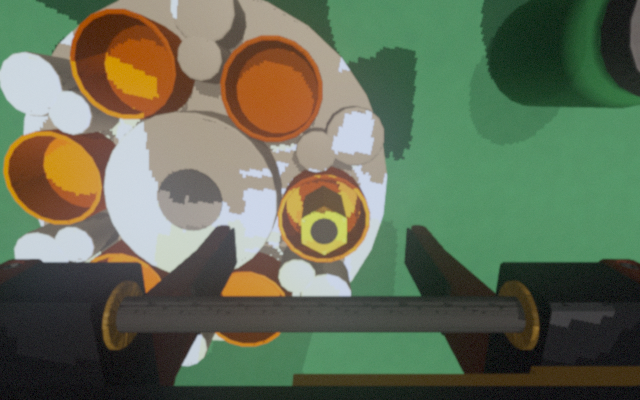

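```bash
python3 -m crank '[[[0.012,0.002,-0.0005],[0,0,0],0.0878],[[0.012,0,0],[0,0,0],0.0878],[[0.007,0,0],[0,0,0],0.0878],[[0.003,0,0],[0,0,0],0.0878],[[0,0,0],[0,0,0],0.0878],[[0,0,0],[0,0,0],0.0878],[[0,0,0],[0,0,0],0.0],[[0,0,0],[0,0,0],0.0]]'
python3 -m crank '[[[0,0,0],[0,0,0],0],[[0,0,0],[0,0,0],0],[[0,0,0],[0,0,0],0],[[0,0,0],[0,0,0],0],[[0,0,0],[0,0,0],0],[[0,0,0],[0,0,0],0],[[0,0,0],[0,0,0],0],[[0,0,0],[0,0,0],0]]'
python3 -m crank '[[[-0.01,0,0],[0,0,0],0],[[-0.02,0,0],[0,0,0],0],[[-0.03,0,0],[0,0,0],0],[[-0.01,0,0],[0,0,0],0],[[0,0,0],[0,0,0],0],[[0,0,0],[0,0,0],0],[[0,0,0],[0,0,0],0],[[0,0,0],[0,0,0],0]]'
python3 - <<'E'
from h import *
i,c,o=snap("wrist","k1")
togo([407,282,50])
E
```

```text
t: 19.5
ee_pos: [625.4, 11.2, 59.5]
orientation: [1.045, 1.305, -1.044]
ft_force: [0.4, 0.3, -0.2]
width: 78.0
t: 20.17
ee_pos: [625.2, 11.2, 59.2]
orientation: [1.045, 1.306, -1.045]
ft_force: [0.2, -0.3, -0.1]
width: 25.5
t: 20.83
ee_pos: [624.0, 11.2, 127.6]
orientation: [1.044, 1.308, -1.047]
ft_force: [0.3, 0.6, -2.1]
width: 25.3
tcp [624.1  11.2 127.6] jaw yaw 0.221 t 20.88 w 26.1 F [-0.1 -0.5 -1.1]
q [-0.    0.54  1.69  0.    0.91 -0.22] tilt [-0.003  0.    -1.   ]
shift mm (tool) [  78.2 -152.3 -311.8]
```

View pics/k1.png

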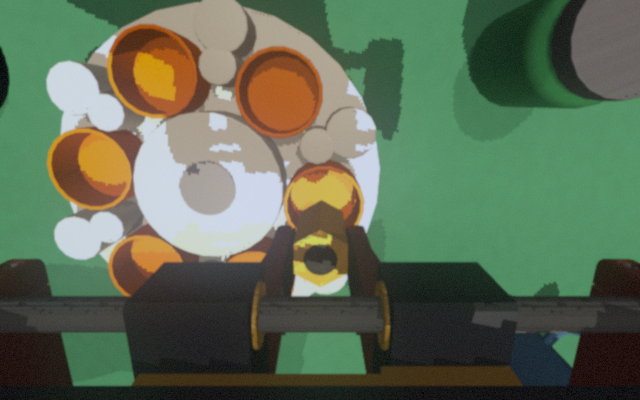

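```bash
python3 -m crank '[[[0,-0.0169,-0.0346],[0,0,0],0],[[0,-0.0169,-0.0346],[0,0,0],0],[[0,-0.0169,-0.0346],[0,0,0],0],[[0,-0.0169,-0.0346],[0,0,0],0],[[0,-0.0169,-0.0346],[0,0,0],0],[[0,-0.0169,-0.0346],[0,0,0],0],[[0,-0.0169,-0.0346],[0,0,0],0],[[0,-0.0169,-0.0346],[0,0,0],0]]'
python3 -m crank '[[[0,-0.0169,-0.0346],[0,0,0],0],[[0,0,0],[0,0,0],0],[[0,0,0],[0,0,0],0],[[0,0,0],[0,0,0],0],[[0,0,0],[0,0,0],0],[[0,0,0],[0,0,0],0],[[0,0,0],[0,0,0],0],[[0,0,0],[0,0,0],0]]'
python3 - <<'E'
from h import *
i,c,o=snap("wrist","l1")
togo([407,284,46])
E
```

```text
t: 21.55
ee_pos: [430.7, 252.5, 128.4]
orientation: [1.044, 1.306, -1.046]
ft_force: [-0.1, 0.5, -1.4]
width: 25.4
t: 22.22
ee_pos: [409.0, 280.9, 129.1]
orientation: [1.046, 1.305, -1.046]
ft_force: [-0.3, 0.5, -0.9]
width: 25.8
tcp [408.9 281.  129.1] jaw yaw 0.22 t 22.27 w 25.6 F [-0.5  0.  -1.9]
q [ 0.58  0.38  1.98 -0.    0.79  0.36] tilt [-0. -0. -1.]
shift mm (tool) [83.1 -1.2 -3.3]
```

View pics/l1.png

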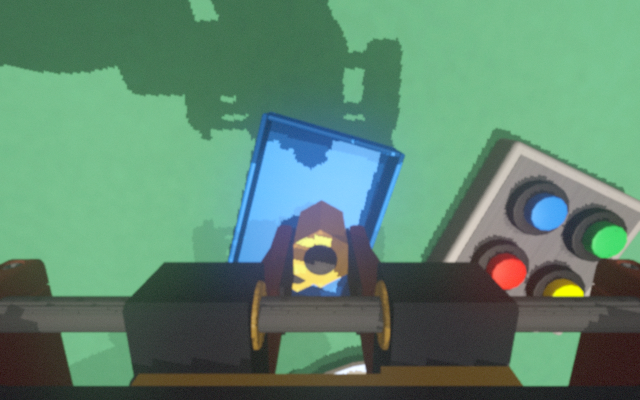

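```bash
python3 -m crank '[[[0.03,0,-0.003],[0,0,0],0],[[0.03,0,0],[0,0,0],0],[[0.016,0,0],[0,0,0],0],[[0.006,0,0],[0,0,0],0],[[0,0,0],[0,0,0],0],[[0,0,0],[0,0,0],0],[[0,0,0],[0,0,0],0.045],[[0,0,0],[0,0,0],0.045]]'
python3 -m crank '[[[0,0,0],[0,0,0],0.045],[[0,0,0],[0,0,0],0.045],[[-0.01,0,0],[0,0,0],0.045],[[-0.03,0,0],[0,0,0],0.045],[[-0.04,0,0],[0,0,0],0.045],[[-0.04,0,0],[0,0,0],0.045],[[0,0,0],[0,0,0],0.06],[[0,0,0],[0,0,0],0.0878]]'
python3 - <<'E'
from h import *
i,c,o=snap("wrist","m1")
i,c,o=snap("scene","m2")
for n,b in (("scene",[(202,163),(240,190),(232,222)]),("side",[(408,133),(369,153),(338,144)])):
    _,c,o=snap(n);print(n,onplane(c,b,24).round(0)[:,:2].tolist())
togo([600,-250,170])
E
```

```text
t: 22.93
ee_pos: [408.8, 285.2, 48.4]
orientation: [1.047, 1.305, -1.043]
ft_force: [0.1, 0.2, 0.0]
width: 35.6
t: 23.6
ee_pos: [409.3, 285.6, 170.3]
orientation: [1.05, 1.304, -1.039]
ft_force: [0.3, 1.0, -0.8]
width: 55.1
scene [[449.0, -333.0], [536.0, -222.0], [629.0, -227.0]]
side [[448.0, -331.0], [532.0, -217.0], [625.0, -222.0]]
tcp [406.8 284.  166. ] jaw yaw 0.221 t 23.8 w 71.0 F [ 0.1  0.1 -0.5]
q [0.59 0.32 1.95 0.   0.87 0.36] tilt [-0.002 -0.001 -1.   ]
shift mm (tool) [ -3.7  71.4 563.3]
```

View pics/m1.png

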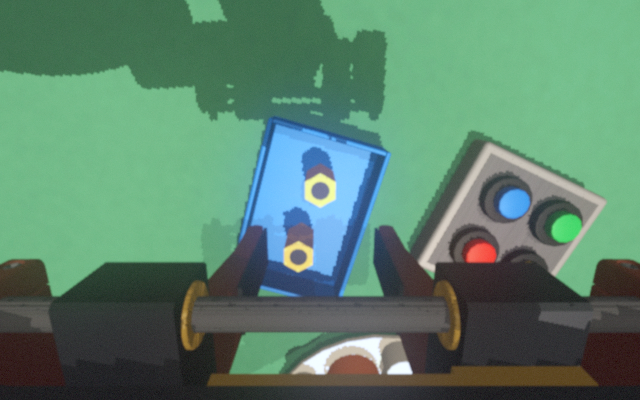

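View pics/m2.png

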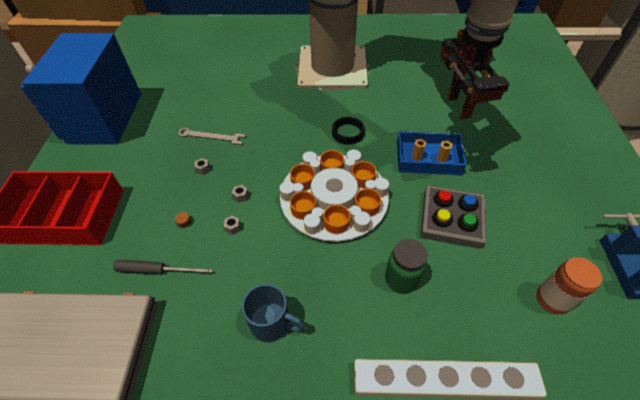

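```bash
python3 - <<'E'
from h import *
togo([545,-220,200],0.0)
E
```

```text
tcp [406.8 284.  166. ] jaw yaw 0.221 t 23.8 w 71.0 F [ 0.1  0.1 -0.5]
q [0.59 0.32 1.95 0.   0.87 0.36] tilt [-0.002 -0.001 -1.   ]
shift mm (tool) [-33.6  24.2 522. ]
turn (tool) [0.221 0.001 0.002] then shift [-34.  138.2 504. ]
```

```bash
python3 -m crank '[[[-0.0026,0.0019,0.040],[0,0,0],0.0878],[[-0.0026,0.0019,0.040],[0,0,0],0.0878],[[-0.0026,0.0019,0.040],[0,0,0],0.0878],[[-0.0026,0.0019,0.040],[0,0,0],0.0878],[[-0.0026,0.0019,0.040],[0,0,0],0.0878],[[-0.0026,0.0019,0.040],[0,0,0],0.0878],[[-0.0026,0.0019,0.040],[0,0,0],0.0878],[[-0.0026,0.0019,0.040],[0,0,0],0.0878]]'
python3 -m crank '[[[-0.0026,0.0019,0.040],[0,0,0],0.0878],[[-0.0026,0.0019,0.040],[0,0,0],0.0878],[[-0.0026,0.0019,0.040],[0,0,0],0.0878],[[-0.0026,0.0019,0.040],[0,0,0],0.0878],[[-0.0026,0.0019,0.040],[0,0,0],0.0878],[[0,0,0],[0,0,0],0.0878],[[0,0,0],[0,0,0],0.0878],[[0,0,0],[0,0,0],0.0878]]'
python3 - <<'E'
from h import *
i,c,o=snap("wrist","n1");togo([545,-220,200])
print(proj(c,[[534,-220,24],[627,-225,24],[448,-332,24]]))
E
```

```text
t: 24.47
ee_pos: [492.0, -26.2, 186.6]
orientation: [1.044, 1.308, -1.047]
ft_force: [1.1, 1.3, 0.8]
width: 87.8
t: 25.13
ee_pos: [544.6, -216.7, 199.2]
orientation: [1.045, 1.309, -1.047]
ft_force: [0.7, 0.4, 0.4]
width: 88.0
tcp [ 544.7 -216.1  199.5] jaw yaw 0.221 t 25.18 w 87.8 F [-0.7  0.6 -1.2]
q [-0.4   0.4   1.73  0.    1.02 -0.62] tilt [-0.003  0.001 -1.   ]
shift mm (tool) [-0.5 -0.6  3.9]
[[309.69476164 176.74262309]
 [396.32066454 200.60135119]
 [210.70728914 258.10507395]]
```

View pics/n1.png

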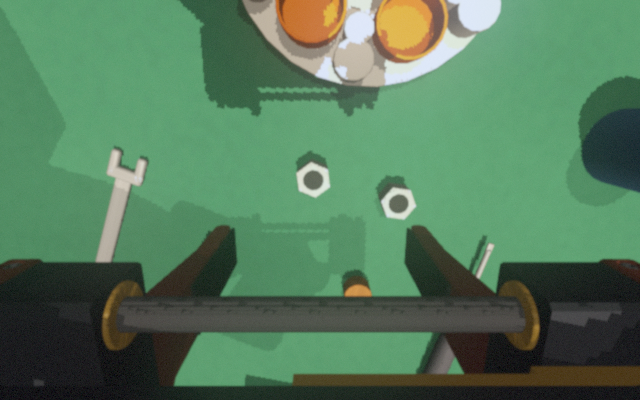

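The nut tops show at (313,180) and (398,203).

```bash
python3 - <<'E'
from h import *
i,c,o=snap("wrist")
cv2.imwrite("pics/n2.png",cv2.resize(i[140:230,285:425],None,fx=5,fy=5,interpolation=cv2.INTER_CUBIC))
hsv=cv2.cvtColor(i,cv2.COLOR_BGR2HSV);print(hsv[168,313],hsv[192,313],hsv[203,385])
for s in (40,60):
  for n in hexfit(i,c,(0,0,150),(179,s,255),24,(280,140,430,235)):print(n)
E
```

```text
[ 51  14 229] [ 53  13 229] [ 57  12 229]
(array([ 629.5, -227.3]), 'min/max width', np.float64(32.5), np.float64(36.9), 'flat normal deg', np.float64(-25.0), 'px', array([398., 203.]))
(array([ 537.7, -222.2]), 'min/max width', np.float64(32.8), np.float64(37.0), 'flat normal deg', np.float64(18.9), 'px', array([313., 181.]))
(array([ 629.8, -227.5]), 'min/max width', np.float64(33.3), np.float64(37.6), 'flat normal deg', np.float64(-25.3), 'px', array([398., 203.]))
(array([ 537.8, -222.4]), 'min/max width', np.float64(33.5), np.float64(37.6), 'flat normal deg', np.float64(18.1), 'px', array([313., 181.]))
```

View pics/n2.png

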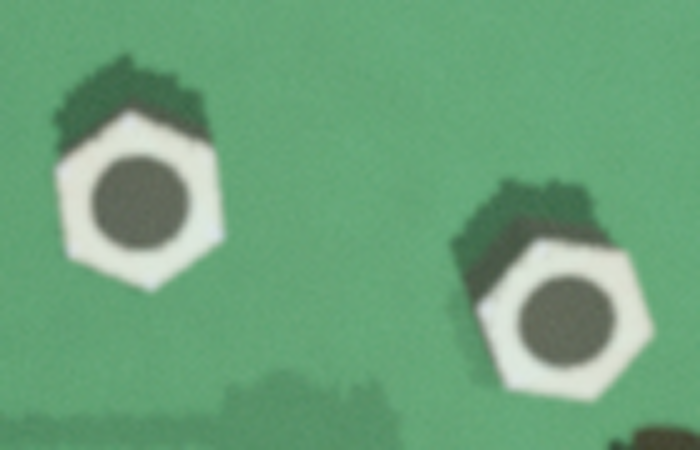

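```bash
python3 -m crank '[[[0,0,0],[-0.108,0,0],0.0878],[[0.040,0,0],[0,0,0],0.0878],[[0.040,0,0],[0,0,0],0.0878],[[0.040,0,0],[0,0,0],0.0878],[[0.02,0,0],[0,0,0],0.0878],[[0,0,0],[0,0,0],0.0878],[[0,0,0],[0,0,0],0.0878],[[0,0,0],[0,0,0],0.0878]]'
python3 - <<'E'
from h import *
i,c,o=snap("wrist","o1")
for n in hexfit(i,c,(0,0,150),(179,50,255),24,(240,130,400,285)):print(n)
togo([537.5,-222,12],np.radians(18.7))
E
```

```text
t: 25.9
ee_pos: [546.8, -216.9, 62.4]
orientation: [0.963, 1.346, -0.962]
ft_force: [-0.0, -0.4, 0.6]
width: 87.7
(array([ 537.5, -222.3]), 'min/max width', np.float64(32.6), np.float64(37.1), 'flat normal deg', np.float64(19.1), 'px', array([302., 226.]))
tcp [ 547.3 -217.3   62.9] jaw yaw 0.33 t 25.95 w 87.9 F [-0.2 -0.4  0.4]
q [-0.4   0.59  1.8   0.    0.75 -0.73] tilt [ 0.003 -0.001 -1.   ]
shift mm (tool) [ 50.9 -10.9   1.2]
turn (tool) [ 0.003  0.002 -0.002] then shift [ 50.9 -10.8   1.3]
```

View pics/o1.png

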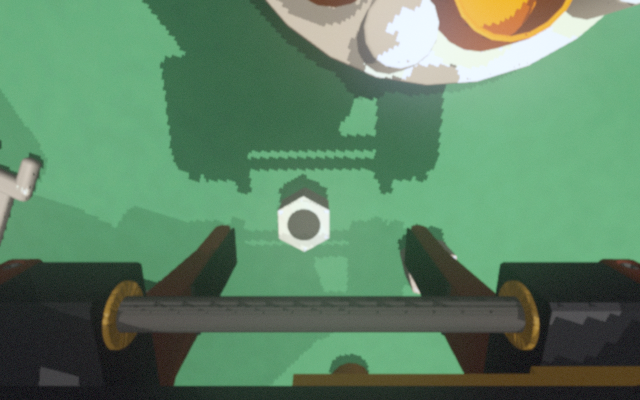

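```bash
python3 -m crank '[[[0,-0.0105,0.0015],[0,0,0],0.0878],[[0.02,0,0],[0,0,0],0.0878],[[0.016,0,0],[0,0,0],0.0878],[[0.010,0,0],[0,0,0],0.0878],[[0.003,0,0],[0,0,0],0.0878],[[0,0,0],[0,0,0],0.0878],[[0,0,0],[0,0,0],0.0878],[[0,0,0],[0,0,0],0.0]]'
python3 - <<'E'
from h import *
i,c,o=snap("wrist","o2");togo([537.5,-222,12])
E
python3 -m crank '[[[0,0,0],[0,0,0],0],[[0,0,0],[0,0,0],0],[[0,0,0],[0,0,0],0],[[0,0,0],[0,0,0],0],[[0,0,0],[0,0,0],0],[[0,0,0],[0,0,0],0],[[0,0,0],[0,0,0],0],[[0,0,0],[0,0,0],0]]'
python3 - <<'E'
from h import *
i,c,o=snap("wrist","o3");togo([537.5,-222,12])
E
```

```text
t: 26.62
ee_pos: [537.1, -222.5, 12.9]
orientation: [0.964, 1.346, -0.963]
ft_force: [0.6, 0.0, 0.6]
width: 84.5
tcp [ 537.  -222.4   12.9] jaw yaw 0.329 t 26.67 w 80.2 F [ 0.2 -0.6  0.5]
q [-0.41  0.67  1.82 -0.    0.65 -0.74] tilt [ 0.001 -0.001 -1.   ]
shift mm (tool) [ 0.9  0.6 -0.2]
t: 27.33
ee_pos: [536.5, -222.1, 12.0]
orientation: [0.963, 1.347, -0.963]
ft_force: [0.5, 0.5, -0.7]
width: 31.8
tcp [ 536.5 -222.1   11.9] jaw yaw 0.329 t 27.38 w 31.7 F [-0.4  0.5 -0.6]
q [-0.41  0.67  1.82  0.    0.65 -0.74] tilt [ 0.  0. -1.]
shift mm (tool) [-0.1  1.   0.2]
```

View pics/o3.png

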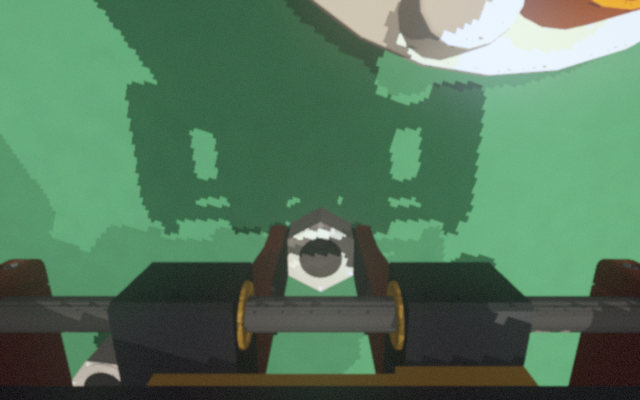

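```bash
python3 -m crank '[[[-0.01,0,0],[0,0,0],0],[[-0.02,0,0],[0,0,0],0],[[-0.04,0,0],[0,0,0],0],[[-0.04,0,0],[0,0,0],0],[[-0.01,0,0],[0,0,0],0],[[0,0,0],[0,0,0],0],[[0,0,0],[0,0,0],0],[[0,0,0],[0,0,0],0]]'
python3 - <<'E'
from h import *
i,c,o=snap("wrist","p1");togo([501,-72,132])
i,c,o=snap("scene")
cv2.imwrite("pics/p2.png",cv2.resize(i[140:250,270:400],None,fx=5,fy=5))
E
```

```text
t: 28.05
ee_pos: [535.3, -221.6, 130.7]
orientation: [0.963, 1.35, -0.964]
ft_force: [0.7, -0.4, -1.0]
width: 31.9
tcp [ 535.1 -221.6  130.2] jaw yaw 0.329 t 28.1 w 31.9 F [-0.3 -0.4 -1. ]
q [-0.41  0.48  1.79 -0.    0.87 -0.74] tilt [-0.003  0.001 -1.   ]
shift mm (tool) [  -1.5   16.1 -152.6]
```

View pics/p1.png

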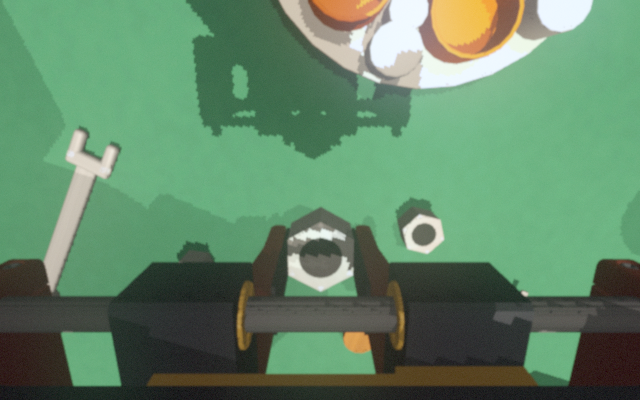

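Held well. Next I'll move over the cup near (501,-72) and measure it there.

```bash
python3 -m crank '[[[0,0.004,-0.038],[0,0,0],0],[[0,0.004,-0.038],[0,0,0],0],[[0,0.004,-0.038],[0,0,0],0],[[0,0.004,-0.038],[0,0,0],0],[[0,0,0],[0,0,0],0],[[0,0,0],[0,0,0],0],[[0,0,0],[0,0,0],0],[[0,0,0],[0,0,0],0]]'
cat >> h.py <<'E'
def cups(i,c):
    hsv=cv2.cvtColor(i,cv2.COLOR_BGR2HSV);m=cv2.inRange(hsv,(4,150,60),(24,255,255))
    out=[]
    for k in cv2.findContours(m,cv2.RETR_EXTERNAL,cv2.CHAIN_APPROX_NONE)[0]:
        if cv2.contourArea(k)<600: continue
        P=onplane(c,cv2.convexHull(k)[:,0],52)[:,:2].astype(np.float32);(x,y),r=cv2.minEnclosingCircle(P)
        out.append((round(x,1),round(y,1),"r",round(r,1),k[:,0].mean(0).round()))
    return out
E
python3 - <<'E'
from h import *
i,c,o=snap("wrist","q1")
for k in cups(i,c):print(k)
togo([501,-72,60])
E
```

```text
t: 28.82
ee_pos: [502.8, -74.0, 131.5]
orientation: [0.964, 1.347, -0.964]
ft_force: [0.2, -0.1, -0.2]
width: 31.6
(471.5, -255.2, 'r', 61.0, array([225., 380.]))
(664.3, -189.1, 'r', 71.9, array([446., 377.]))
(588.6, -66.4, 'r', 29.3, array([430., 231.]))
(503.9, -70.3, 'r', 29.2, array([328., 193.]))
(626.2, 10.4, 'r', 29.3, array([522., 147.]))
(456.6, -0.5, 'r', 29.5, array([291.,  82.]))
(578.8, 80.8, 'r', 29.6, array([507.,  28.]))
(496.4, 66.1, 'r', 28.5, array([385.,  13.]))
tcp [502.8 -74.2 131.6] jaw yaw 0.328 t 28.87 w 32.0 F [ 0.2  0.7 -0.9]
q [-0.17  0.39  1.95 -0.    0.8  -0.5 ] tilt [-0. -0. -1.]
shift mm (tool) [71.6 -1.  -2.7]
```

View pics/q1.png

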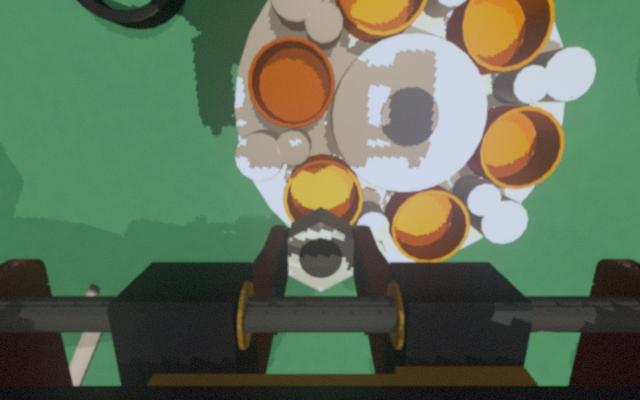

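```bash
python3 -m crank '[[[0.02,0.0018,-0.0025],[0,0,0],0],[[0.03,0,0],[0,0,0],0],[[0.015,0,0],[0,0,0],0],[[0.006,0,0],[0,0,0],0],[[0.002,0,0],[0,0,0],0],[[0,0,0],[0,0,0],0],[[0,0,0],[0,0,0],0],[[0,0,0],[0,0,0],0]]'
python3 - <<'E'
from h import *
i,c,o=snap("wrist","q2");togo([503.7,-71.2,58])
E
```

```text
t: 29.53
ee_pos: [504.2, -70.5, 60.0]
orientation: [0.964, 1.345, -0.963]
ft_force: [-0.2, -0.3, -0.4]
width: 31.5
tcp [504.1 -70.4  59.9] jaw yaw 0.329 t 29.58 w 31.8 F [-0.3  0.6 -0.5]
q [-0.16  0.51  1.98  0.    0.65 -0.49] tilt [ 0.002 -0.    -1.   ]
shift mm (tool) [ 1.9 -0.6  0.6]
```

View pics/q2.png

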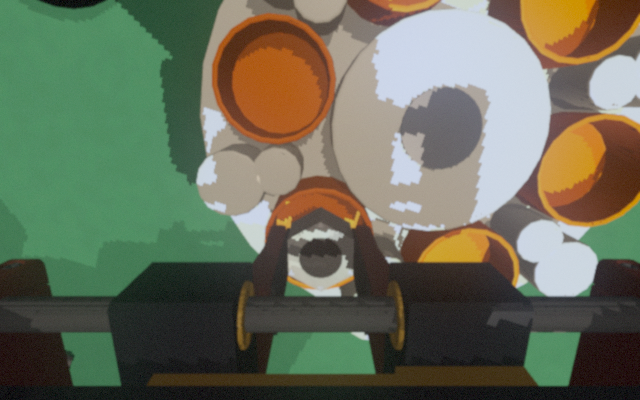

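```bash
python3 -m crank '[[[0.0,0,0.0006],[0,0,0],0],[[0.001,0,0],[0,0,0],0],[[0,0,0],[0,0,0],0.045],[[0,0,0],[0,0,0],0.045],[[0,0,0],[0,0,0],0.045],[[-0.01,0,0],[0,0,0],0.045],[[-0.03,0,0],[0,0,0],0.06],[[-0.03,0,0],[0,0,0],0.0878]]'
python3 -m crank '[[[-0.04,0,0],[0,0,0],0.0878],[[-0.02,0,0.03],[0,0,0],0.0878],[[0,0,0.03],[0,0,0],0.0878],[[0,0,0],[0,0,0],0.0878],[[0,0,0],[0,0,0],0.0878],[[0,0,0],[0,0,0],0.0878],[[0,0,0],[0,0,0],0.0878],[[0,0,0],[0,0,0],0.0878]]'
python3 - <<'E'
from h import *
i,c,o=snap("wrist","q3");togo([629.5,-227.3,180],np.radians(-25+60))
for k in cups(i,c):print(k)
E
```

```text
t: 30.25
ee_pos: [502.4, -70.5, 128.3]
orientation: [0.963, 1.35, -0.965]
ft_force: [0.8, 0.2, 0.8]
width: 55.2
t: 30.92
ee_pos: [522.2, -126.6, 187.5]
orientation: [0.963, 1.349, -0.964]
ft_force: [-1.1, 0.3, 0.7]
width: 87.7
tcp [ 522.3 -126.7  187.5] jaw yaw 0.33 t 30.97 w 87.6 F [-1.5 -0.4 -0.2]
q [-0.26  0.34  1.85  0.    0.95 -0.59] tilt [-0.001  0.    -1.   ]
shift mm (tool) [  7.3  68.8 129.9]
turn (tool) [-0.281 -0.001  0.001] then shift [  7.5  30.1 143.9]
(803.8, -257.0, 'r', 117.8, array([520., 378.]))
(578.7, -64.4, 'r', 26.1, array([405., 143.]))
(626.3, 10.0, 'r', 29.1, array([491.,  71.]))
(456.8, -2.5, 'r', 29.0, array([295.,  23.]))
```

View pics/q3.png

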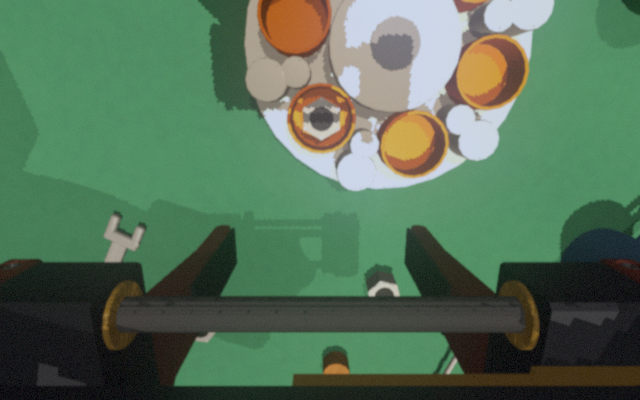

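```bash
python3 -m crank '[[[0,0.0172,0.0325],[0,0,0],0.0878],[[0,0.0172,0.0325],[0,0,0],0.0878],[[0,0.0172,0.0325],[0,0,0],0.0878],[[0,0.0172,0.0325],[0,0,0],0.0878],[[0.03,0,0],[-0.094,0,0],0.0878],[[0.03,0,0],[-0.094,0,0],0.0878],[[0.03,0,0],[-0.093,0,0],0.0878],[[0.03,0,0],[0,0,0],0.0878]]'
python3 -m crank '[[[0,0,0],[0,0,0],0.0878],[[0,0,0],[0,0,0],0.0878],[[0,0,0],[0,0,0],0.0878],[[0,0,0],[0,0,0],0.0878],[[0,0,0],[0,0,0],0.0878],[[0,0,0],[0,0,0],0.0878],[[0,0,0],[0,0,0],0.0878],[[0,0,0],[0,0,0],0.0878]]'
python3 - <<'E'
from h import *
i,c,o=snap("wrist","r1");togo([629.5,-227.3,12],np.radians(35))
for n in hexfit(i,c,(0,0,140),(179,50,255),24,(240,130,400,285)):print(n)
E
```

```text
t: 31.63
ee_pos: [629.8, -227.8, 66.2]
orientation: [0.745, 1.44, -0.745]
ft_force: [-0.5, 0.7, -0.6]
width: 87.6
t: 32.3
ee_pos: [630.4, -228.5, 68.8]
orientation: [0.749, 1.437, -0.749]
ft_force: [-0.2, -0.0, -0.3]
width: 87.7
tcp [ 630.2 -228.4   68.5] jaw yaw 0.61 t 32.35 w 87.9 F [-0.8  0.8 -0.4]
q [-0.37  0.67  1.6  -0.    0.86 -0.98] tilt [ 0.001 -0.    -1.   ]
shift mm (tool) [56.5  0.  -1.4]
turn (tool) [-0.001  0.001 -0.   ] then shift [56.5  0.1 -1.3]
(array([ 629.5, -227.4]), 'min/max width', np.float64(32.4), np.float64(37.2), 'flat normal deg', np.float64(-25.5), 'px', array([319., 215.]))
```

View pics/r1.png

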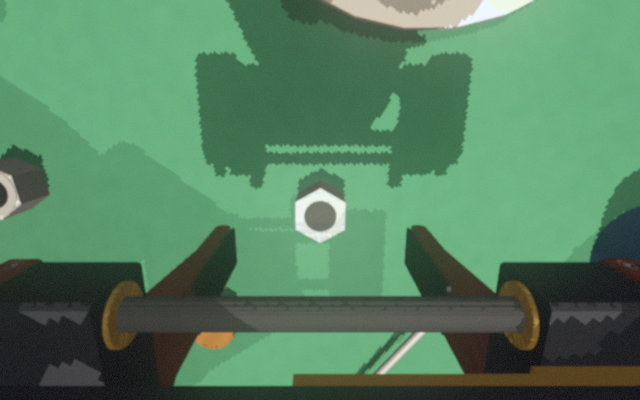

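```bash
python3 -m crank '[[[0.02,0,-0.0013],[0,0,0],0.0878],[[0.02,0,0],[0,0,0],0.0878],[[0.013,0,0],[0,0,0],0.0878],[[0.004,0,0],[0,0,0],0.0878],[[0,0,0],[0,0,0],0.0878],[[0,0,0],[0,0,0],0.0878],[[0,0,0],[0,0,0],0],[[0,0,0],[0,0,0],0.0]]'
python3 -m crank '[[[0,0,0],[0,0,0],0],[[0,0,0],[0,0,0],0],[[0,0,0],[0,0,0],0],[[0,0,0],[0,0,0],0],[[0,0,0],[0,0,0],0],[[0,0,0],[0,0,0],0],[[0,0,0],[0,0,0],0],[[0,0,0],[0,0,0],0]]'
python3 - <<'E'
from h import *
i,c,o=snap("wrist","r2");togo([588.6,-65.7,12])
i,c,o=snap("scene","r3");print(proj(c,[[536,-222,24],[448,-332,24]]))
i,c,o=snap("side","r4")
E
```

```text
t: 33.02
ee_pos: [630.1, -227.6, 12.1]
orientation: [0.749, 1.436, -0.749]
ft_force: [0.3, 0.3, 0.3]
width: 77.6
t: 33.68
ee_pos: [629.3, -227.3, 11.0]
orientation: [0.749, 1.438, -0.749]
ft_force: [0.3, 0.4, 0.0]
width: 31.4
tcp [ 629.3 -227.2   11. ] jaw yaw 0.61 t 33.73 w 31.6 F [-0.   0.5  0.4]
q [-0.36  0.76  1.61 -0.    0.77 -0.97] tilt [-0. -0. -1.]
shift mm (tool) [  -1.    59.2 -155.7]
[[240.09116122 189.9952156 ]
 [202.282812   162.71671311]]
```

View pics/r2.png

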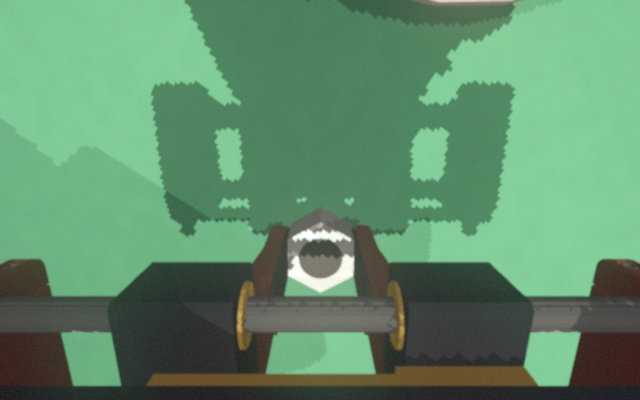

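View pics/r4.png

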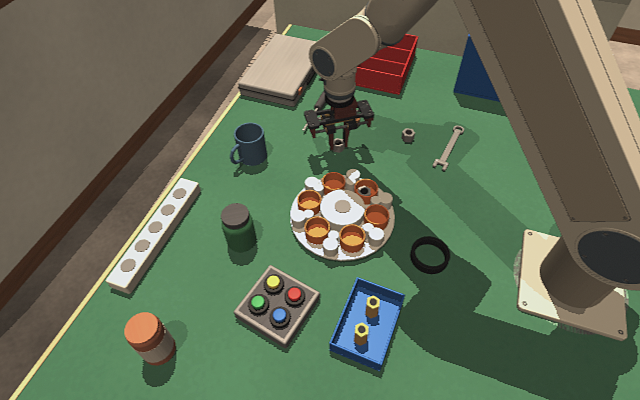

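```bash
python3 -m crank '[[[-0.01,0,0],[0,0,0],0],[[-0.02,0,0],[0,0,0],0],[[-0.04,0,0],[0,0,0],0],[[-0.04,0,0],[0,0,0],0],[[-0.01,0,0],[0,0,0],0],[[0,0.0118,-0.0311],[0,0,0],0],[[0,0.0118,-0.0311],[0,0,0],0],[[0,0.0118,-0.0311],[0,0,0],0]]'
python3 -m crank '[[[0,0.0118,-0.0311],[0,0,0],0],[[0,0.0118,-0.0311],[0,0,0],0],[[0,0,0],[0,0,0],0],[[0,0,0],[0,0,0],0],[[0,0,0],[0,0,0],0],[[0,0,0],[0,0,0],0],[[0,0,0],[0,0,0],0],[[0,0,0],[0,0,0],0]]'
python3 - <<'E'
from h import *
i,c,o=snap("wrist","s1")
for k in cups(i,c):print(k)
togo([588.6,-65.7,57])
E
```

```text
t: 34.5
ee_pos: [604.4, -129.9, 131.7]
orientation: [0.751, 1.436, -0.75]
ft_force: [0.6, 0.3, -1.3]
width: 31.6
t: 35.17
ee_pos: [588.8, -67.1, 130.9]
orientation: [0.75, 1.437, -0.75]
ft_force: [0.1, -0.3, -1.8]
width: 31.6
(607.9, -252.6, 'r', 58.3, array([221., 380.]))
(769.2, -137.2, 'r', 79.5, array([434., 377.]))
(587.6, -64.2, 'r', 28.4, array([316., 190.]))
(625.3, 10.7, 'r', 29.5, array([424., 144.]))
(504.1, -71.0, 'r', 29.3, array([219., 139.]))
(579.7, 78.0, 'r', 31.0, array([435.,  25.]))
(459.9, -1.4, 'r', 30.8, array([214.,  22.]))
tcp [588.7 -67.  130.9] jaw yaw 0.609 t 35.22 w 31.4 F [-0.   0.  -1.9]
q [-0.13  0.49  1.76 -0.    0.88 -0.74] tilt [-0. -0. -1.]
shift mm (tool) [73.9  0.6 -1.1]
```

View pics/s1.png

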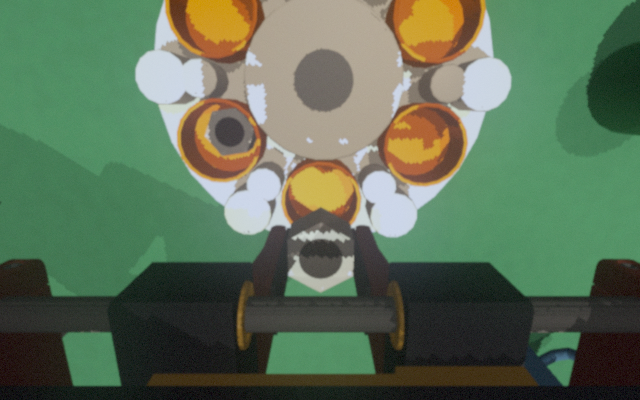

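Carousel unmoved and the nut is aligned. Lower and release.

```bash
python3 -m crank '[[[0.02,0.0005,-0.001],[0,0,0],0],[[0.03,0,0],[0,0,0],0],[[0.015,0,0],[0,0,0],0],[[0.006,0,0],[0,0,0],0],[[0.002,0,0],[0,0,0],0],[[0,0,0],[0,0,0],0],[[0,0,0],[0,0,0],0],[[0,0,0],[0,0,0],0]]'
python3 - <<'E'
from h import *
togo([588.6,-65.7,58])
E
python3 -m crank '[[[0,0,0],[0,0,0],0],[[0,0,0],[0,0,0],0],[[0,0,0],[0,0,0],0.045],[[0,0,0],[0,0,0],0.045],[[0,0,0],[0,0,0],0.045],[[-0.01,0,0],[0,0,0],0.045],[[-0.03,0,0],[0,0,0],0.06],[[-0.03,0,0],[0,0,0],0.0878]]'
python3 -m crank '[[[-0.04,0,0],[0,0,0],0.0878],[[-0.02,0,0.03],[0,0,0],0.0878],[[0,0,0.03],[0,0,0],0.0878],[[0,0,0],[0,0,0],0.0878],[[0,0,0],[0,0,0],0.0878],[[0,0,0],[0,0,0],0.0878],[[0,0,0],[0,0,0],0.0878],[[0,0,0],[0,0,0],0.0878]]'
python3 - <<'E'
from h import *
i,c,o=snap("wrist","s3");togo([449,-330,180],0.33)
E
```

```text
t: 35.88
ee_pos: [589.4, -65.1, 59.2]
orientation: [0.75, 1.436, -0.749]
ft_force: [0.7, 0.5, -0.4]
width: 31.7
tcp [589.4 -65.1  59.2] jaw yaw 0.61 t 35.88 w 31.7 F [ 0.7  0.5 -0.4]
q [-0.13  0.6   1.79  0.    0.75 -0.74] tilt [ 0.002 -0.    -1.   ]
shift mm (tool) [ 1.2 -1.   0.1]
t: 36.55
ee_pos: [587.3, -64.7, 128.1]
orientation: [0.749, 1.441, -0.75]
ft_force: [0.7, 0.4, 0.4]
width: 54.8
t: 37.22
ee_pos: [621.9, -113.2, 187.4]
orientation: [0.749, 1.44, -0.749]
ft_force: [0.4, 0.3, -0.9]
width: 88.0
tcp [ 622.1 -113.3  187.5] jaw yaw 0.611 t 37.27 w 87.7 F [-0.1 -0.   0.1]
q [-0.2   0.47  1.64  0.    1.03 -0.81] tilt [-0.001  0.    -1.   ]
shift mm (tool) [   7.7 -266.1   78.3]
turn (tool) [ 0.281 -0.001  0.001] then shift [   7.5 -234.   148.9]
```

View pics/s3.png

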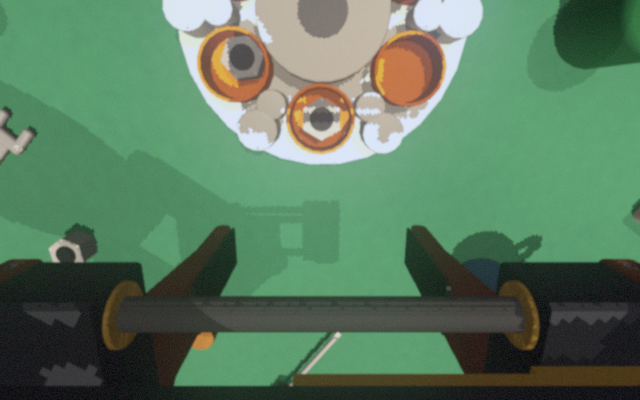

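```bash
python3 -m crank '[[[0,-0.038,0.0112],[0,0,0],0.0878],[[0,-0.038,0.0112],[0,0,0],0.0878],[[0,-0.038,0.0112],[0,0,0],0.0878],[[0,-0.038,0.0112],[0,0,0],0.0878],[[0,-0.038,0.0112],[0,0,0],0.0878],[[0,-0.038,0.0112],[0,0,0],0.0878],[[0,-0.038,0.0112],[0,0,0],0.0878],[[0,0,0],[0,0,0],0.0878]]'
python3 -m crank '[[[0,0,0],[0,0,0],0.0878],[[0,0,0],[0,0,0],0.0878],[[0,0,0],[0,0,0],0.0878],[[0,0,0],[0,0,0],0.0878],[[0,0,0],[0,0,0],0.0878],[[0,0,0],[0,0,0],0.0878],[[0,0,0],[0,0,0],0.0878],[[0,0,0],[0,0,0],0.0878]]'
python3 - <<'E'
from h import *
i,c,o=snap("wrist","t1")
for n in hexfit(i,c,(0,0,140),(179,50,255),24,(240,100,400,285)):print(n)
togo([449,-330,60],0.33)
E
```

```text
t: 37.93
ee_pos: [445.9, -334.3, 187.9]
orientation: [0.751, 1.438, -0.754]
ft_force: [-0.8, 0.0, 0.0]
width: 87.6
t: 38.6
ee_pos: [449.9, -330.4, 188.0]
orientation: [0.749, 1.438, -0.749]
ft_force: [0.2, 0.0, -0.0]
width: 87.8
(array([ 450. , -333.6]), 'min/max width', np.float64(33.4), np.float64(37.3), 'flat normal deg', np.float64(-20.3), 'px', array([316., 180.]))
tcp [ 449.8 -330.5  188. ] jaw yaw 0.61 t 38.65 w 87.5 F [ 0.  -0.4  0.2]
q [-0.65  0.37  1.81 -0.    0.97 -1.27] tilt [-0.  0. -1.]
shift mm (tool) [128.   -0.4  -0.9]
turn (tool) [ 0.28 -0.    0.  ] then shift [128.   -0.6  -0.8]
```

View pics/t1.png

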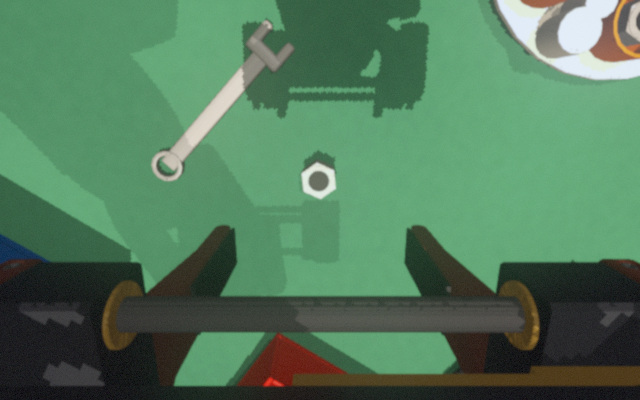

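```bash
python3 -m crank '[[[0,0,0],[-0.083,0,0],0.0878],[[0.040,0,0],[0,0,0],0.0878],[[0.040,0,0],[0,0,0],0.0878],[[0.030,0,0],[0,0,0],0.0878],[[0.015,0,0],[0,0,0],0.0878],[[0,0,0],[0,0,0],0.0878],[[0,0,0],[0,0,0],0.0878],[[0,0,0],[0,0,0],0.0878]]'
python3 - <<'E'
from h import *
i,c,o=snap("wrist","t2")
for n in hexfit(i,c,(0,0,140),(179,50,255),24,(240,130,400,285)):print(n)
togo([450,-333.4,12],np.radians(39.7))
E
```

```text
t: 39.32
ee_pos: [450.5, -331.3, 64.1]
orientation: [0.685, 1.458, -0.685]
ft_force: [0.2, 0.3, 0.2]
width: 87.6
(array([ 450. , -333.7]), 'min/max width', np.float64(32.9), np.float64(37.4), 'flat normal deg', np.float64(-19.8), 'px', array([319., 224.]))
tcp [ 450.6 -331.5   64.5] jaw yaw 0.693 t 39.37 w 87.7 F [-0.1  0.3  0.6]
q [-0.66  0.56  1.87 -0.    0.72 -1.35] tilt [ 0.002 -0.002 -1.   ]
shift mm (tool) [52.5 -1.8  0.9]
turn (tool) [ 0.     0.002 -0.001] then shift [52.5 -1.7  1.1]
```

```bash
python3 -m crank '[[[0.02,-0.0015,0.0015],[0,0,0],0.0878],[[0.018,0,0],[0,0,0],0.0878],[[0.010,0,0],[0,0,0],0.0878],[[0.003,0,0],[0,0,0],0.0878],[[0,0,0],[0,0,0],0.0878],[[0,0,0],[0,0,0],0.0878],[[0,0,0],[0,0,0],0],[[0,0,0],[0,0,0],0.0]]'
python3 -m crank '[[[0,0,0],[0,0,0],0],[[0,0,0],[0,0,0],0],[[0,0,0],[0,0,0],0],[[0,0,0],[0,0,0],0],[[0,0,0],[0,0,0],0],[[0,0,0],[0,0,0],0],[[0,0,0],[0,0,0],0],[[0,0,0],[0,0,0],0]]'
python3 -m crank '[[[-0.01,0,0],[0,0,0],0],[[-0.02,0,0],[0,0,0],0],[[-0.04,0,0],[0,0,0],0],[[-0.04,0,0],[0,0,0],0],[[-0.01,0,0],[0,0,0],0],[[0,0,0],[0,0,0],0],[[0,0,0],[0,0,0],0],[[0,0,0],[0,0,0],0]]'
python3 - <<'E'
from h import *
i,c,o=snap("wrist","t3")
togo([456.6,-0.5,132],0.25)
E
```

```text
t: 40.03
ee_pos: [450.0, -333.2, 12.9]
orientation: [0.685, 1.458, -0.685]
ft_force: [0.4, -0.1, 0.2]
width: 78.1
t: 40.7
ee_pos: [449.4, -332.8, 11.9]
orientation: [0.685, 1.46, -0.685]
ft_force: [-1.1, -0.4, 0.0]
width: 31.4
t: 41.37
ee_pos: [448.4, -332.0, 130.6]
orientation: [0.686, 1.463, -0.685]
ft_force: [-0.3, 1.0, -0.8]
width: 32.1
tcp [ 448.3 -331.9  130.1] jaw yaw 0.693 t 41.42 w 31.8 F [-0.2 -0.5 -1.3]
q [-0.66  0.45  1.84  0.    0.85 -1.35] tilt [-0.003  0.002 -1.   ]
shift mm (tool) [  -1.2  218.1 -249.7]
turn (tool) [ 0.443 -0.003  0.001] then shift [  -1.9   90.  -319.1]
```

View pics/t3.png

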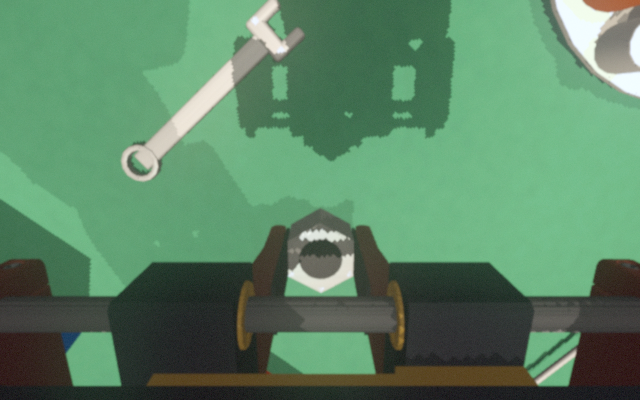

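```bash
python3 -m crank '[[[0,0.0242,-0.0277],[0,0,0],0],[[0,0.0242,-0.0277],[0,0,0],0],[[0,0.0242,-0.0277],[0,0,0],0],[[0,0.0242,-0.0277],[0,0,0],0],[[0,0.0242,-0.0277],[0,0,0],0],[[0,0.0242,-0.0277],[0,0,0],0],[[0,0.0242,-0.0277],[0,0,0],0],[[0,0.0242,-0.0277],[0,0,0],0]]'
python3 -m crank '[[[0,0.0242,-0.0277],[0,0,0],0],[[0,0,0],[0,0,0],0],[[0,0,0],[0,0,0],0],[[0,0,0],[0,0,0],0],[[0,0,0],[0,0,0],0],[[0,0,0],[0,0,0],0],[[0,0,0],[0,0,0],0],[[0,0,0],[0,0,0],0]]'
python3 - <<'E'
from h import *
i,c,o=snap("wrist","u1")
for k in cups(i,c):print(k)
togo([456.6,-0.5,58])
E
```

```text
t: 42.08
ee_pos: [455.3, -36.9, 130.4]
orientation: [0.685, 1.463, -0.687]
ft_force: [0.8, -0.5, -1.6]
width: 32.0
t: 42.75
ee_pos: [457.7, -2.8, 131.9]
orientation: [0.687, 1.46, -0.687]
ft_force: [-0.3, 0.7, -1.5]
width: 31.8
(478.8, -197.2, 'r', 41.6, array([201., 380.]))
(661.1, -38.3, 'r', 54.8, array([466., 376.]))
(578.8, 81.0, 'r', 29.6, array([514., 217.]))
(456.0, 0.1, 'r', 29.7, array([320., 195.]))
(493.1, 76.7, 'r', 30.1, array([435., 150.]))
tcp [457.8  -2.6 132. ] jaw yaw 0.691 t 42.8 w 31.7 F [ 0.4 -0.3 -1.7]
q [-0.03  0.32  2.06  0.    0.76 -0.72] tilt [-0.  0. -1.]
shift mm (tool) [74.   0.5 -2.4]
```

View pics/u1.png

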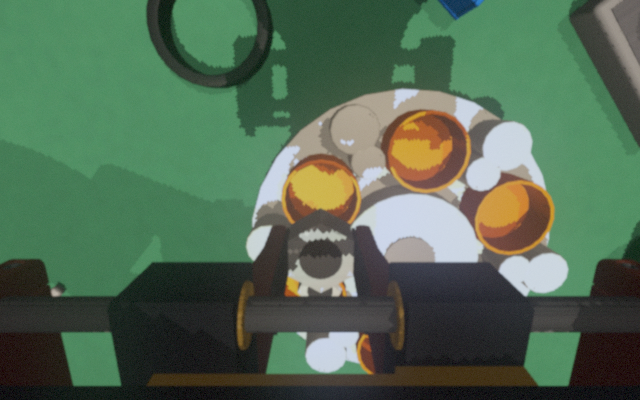

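```bash
python3 -m crank '[[[0.02,0.0003,-0.002],[0,0,0],0],[[0.03,0,0],[0,0,0],0],[[0.015,0,0],[0,0,0],0],[[0.006,0,0],[0,0,0],0],[[0.003,0,0],[0,0,0],0],[[0,0,0],[0,0,0],0],[[0,0,0],[0,0,0],0],[[0,0,0],[0,0,0],0]]'
python3 - <<'E'
from h import *
togo([456.6,-0.5,58])
E
python3 -m crank '[[[0,-0.0005,0],[0,0,0],0],[[0,0,0],[0,0,0],0],[[0,0,0],[0,0,0],0.045],[[0,0,0],[0,0,0],0.045],[[0,0,0],[0,0,0],0.045],[[-0.01,0,0],[0,0,0],0.045],[[-0.03,0,0],[0,0,0],0.06],[[-0.03,0,0],[0,0,0],0.0878]]'
python3 -m crank '[[[-0.04,0,0],[0,0,0],0.0878],[[-0.02,0,0.03],[0,0,0],0.0878],[[0,0,0.03],[0,0,0],0.0878],[[0,0,0],[0,0,0],0.0878],[[0,0,0],[0,0,0],0.0878],[[0,0,0],[0,0,0],0.0878],[[0,0,0],[0,0,0],0.0878],[[0,0,0],[0,0,0],0.0878]]'
python3 - <<'E'
from h import *
i,c,o=snap("wrist","u3");togo([500,60,260],0.33)
i,c,o=snap("side","u4")
i,c,o=snap("scene","u5")
E
```

```text
t: 43.47
ee_pos: [457.5, -0.3, 58.9]
orientation: [0.686, 1.458, -0.685]
ft_force: [0.1, 1.1, -1.1]
width: 31.9
tcp [ 4.575e+02 -3.000e-01  5.890e+01] jaw yaw 0.693 t 43.47 w 31.9 F [ 0.1  1.1 -1.1]
q [-0.03  0.47  2.09  0.    0.58 -0.72] tilt [ 0.002 -0.    -1.   ]
shift mm (tool) [ 0.9 -0.9 -0.4]
t: 44.13
ee_pos: [455.1, -0.4, 128.4]
orientation: [0.685, 1.463, -0.687]
ft_force: [-0.1, 0.3, 0.5]
width: 55.4
t: 44.8
ee_pos: [493.6, -46.0, 187.4]
orientation: [0.685, 1.462, -0.685]
ft_force: [-1.1, 0.0, 0.7]
width: 87.6
tcp [493.8 -46.  187.5] jaw yaw 0.694 t 44.85 w 88.0 F [ 0.4 -0.6 -0.8]
q [-0.12  0.28  1.94  0.    0.92 -0.81] tilt [-0.001  0.    -1.   ]
shift mm (tool) [-72.5  72.5 -77.6]
turn (tool) [ 0.364 -0.001  0.001] then shift [-72.5  40.2 -98.3]
```

View pics/u3.png

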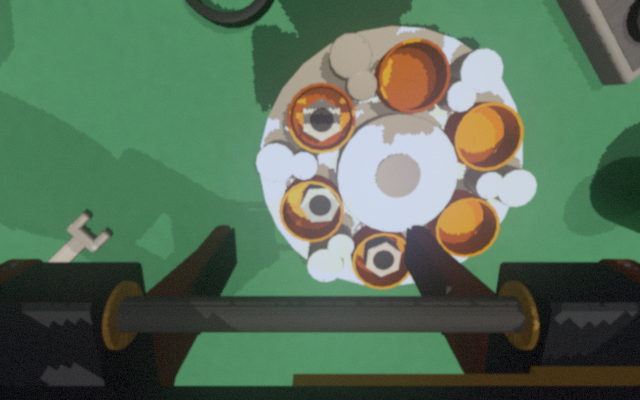

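View pics/u4.png

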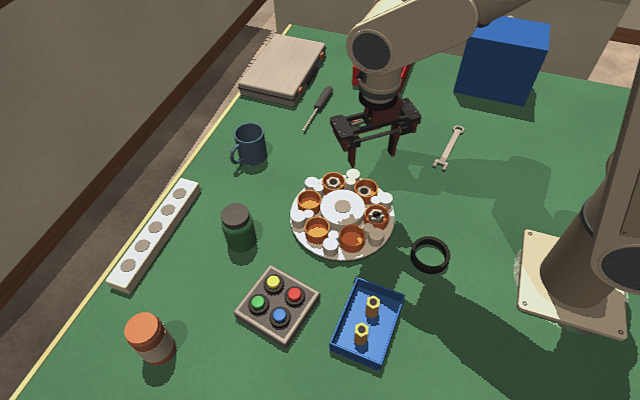

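View pics/u5.png

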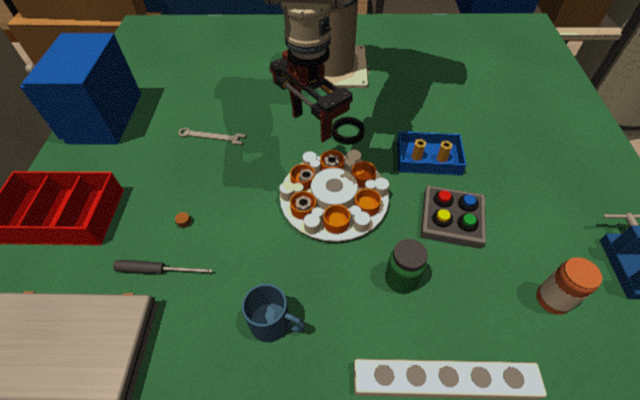

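All three nuts lie flat in cups, both brass nuts stand in the tray, and no loose nut is left on the shelf in any view. Now I'll get the jar and the route to the keys.

```bash
python3 - <<'E'
from h import *
for n,p in(("scene",(409,250)),("side",(235,215))):
    i,c,o=snap(n);print(n,onplane(c,[p],110).round(0))
y=np.array([619.8,245.0]);r=np.array([564.5,255.5]);b=np.array([575,310.]);g=np.array([630,299.])
togo([619.8,245,200],-0.2)
E
```

```text
scene [[746. 144. 110.]]
side [[747. 148. 110.]]
tcp [494.5 -46.3 187.8] jaw yaw 0.693 t 45.05 w 88.1 F [ 0.1 -0.1  0.5]
q [-0.12  0.28  1.94  0.    0.92 -0.81] tilt [-0.  0. -1.]
shift mm (tool) [ -12.2  282.6 -143.9]
turn (tool) [ 0.893 -0.     0.   ] then shift [ -12.2   65.  -310.4]
```

```bash
python3 -m crank '[[[-0.0015,0.0353,-0.018],[0,0,0],0],[[-0.0015,0.0353,-0.018],[0,0,0],0],[[-0.0015,0.0353,-0.018],[0,0,0],0],[[-0.0015,0.0353,-0.018],[0,0,0],0],[[-0.0015,0.0353,-0.018],[0,0,0],0],[[-0.0015,0.0353,-0.018],[0,0,0],0],[[-0.0015,0.0353,-0.018],[0,0,0],0],[[-0.0015,0.0353,-0.018],[0,0,0],0]]'
python3 -m crank '[[[0,0,0],[0,0,0],0],[[0,0,0],[0,0,0],0],[[0,0,0],[0,0,0],0],[[0,0,0],[0,0,0],0],[[0,0,0],[0,0,0],0],[[0,0,0],[0,0,0],0],[[0,0,0],[0,0,0],0],[[0,0,0],[0,0,0],0]]'
python3 - <<'E'
from h import *
img,c,o=snap("wrist","v1")
for name,lo,hi in [("red",(0,150,120),(6,255,255)),("yel",(22,150,120),(34,255,255)),("blu",(100,150,100),(125,255,255)),("grn",(45,170,90),(75,255,255))]:
    for b in blobs(img,lo,hi,100,(200,50,480,270)): print(name,b,onplane(c,b[0],48)[0].round(1))
togo([619.8,245,200])
E
```

```text
t: 45.72
ee_pos: [620.2, 246.7, 199.9]
orientation: [0.685, 1.46, -0.685]
ft_force: [0.2, -0.5, -0.1]
width: 37.8
t: 46.38
ee_pos: [620.0, 243.9, 200.2]
orientation: [0.686, 1.46, -0.686]
ft_force: [0.1, -0.2, -0.4]
width: 0.8
red ([283.5, 133.9], 721, [269, 119, 30, 31]) [566.3 256.3  48. ]
yel ([320.9, 179.9], 661, [307, 166, 29, 29]) [620.3 244.9  48. ]
blu ([331.1, 94.7], 702, [317, 80, 29, 31]) [577.6 310.5  48. ]
tcp [620.  244.1 200.2] jaw yaw 0.692 t 46.43 w 0.3 F [-0.1  0.3 -0.4]
q [ 0.36  0.51  1.55  0.    1.09 -0.34] tilt [ 0.  0. -1.]
shift mm (tool) [ 0.2  0.5 -0.8]
```

View pics/v1.png

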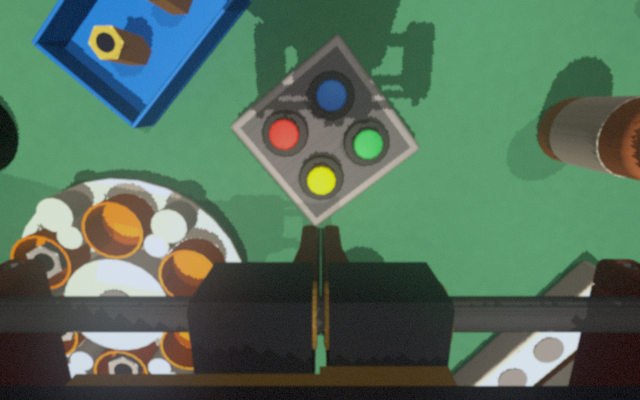

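```bash
python3 -m crank '[[[0.04,0.0003,-0.0008],[0,0,0],0],[[0.04,0,0],[0,0,0],0],[[0.04,0,0],[0,0,0],0],[[0.02,0,0],[0,0,0],0],[[0,0,0],[0,0,0],0],[[0,0,0],[0,0,0],0],[[0,0,0],[0,0,0],0],[[0,0,0],[0,0,0],0]]'
python3 - <<'E'
from h import *
togo([620,245,56])
E
```

```text
t: 47.1
ee_pos: [621.3, 245.9, 62.4]
orientation: [0.687, 1.457, -0.683]
ft_force: [-0.2, -0.5, 0.2]
width: 0.4
tcp [621.3 245.9  62.4] jaw yaw 0.693 t 47.1 w 0.4 F [-0.2 -0.5  0.2]
q [ 0.36  0.68  1.61  0.    0.85 -0.33] tilt [ 0.004  0.001 -1.   ]
shift mm (tool) [ 6.4 -1.6 -0.1]
```

Commanded z is about 60. Now I'll press to about 45 and hold.

```bash
python3 -m crank '[[[0.006,0,0],[0,0,0],0],[[0.003,0,0],[0,0,0],0],[[0.003,0,0],[0,0,0],0],[[0.002,0,0],[0,0,0],0],[[0.001,0,0],[0,0,0],0],[[0,0,0],[0,0,0],0],[[0,0,0],[0,0,0],0],[[0,0,0],[0,0,0],0]]'
python3 - <<'E'
from h import *
togo([620,245,56]);snap("wrist","w1")
E
```

```text
t: 47.77
ee_pos: [620.5, 245.7, 46.3]
orientation: [0.686, 1.459, -0.684]
ft_force: [-0.1, -0.4, 9.1]
width: 0.4
tcp [620.5 245.7  46.3] jaw yaw 0.693 t 47.77 w 0.4 F [-0.1 -0.4  9.1]
q [ 0.36  0.7   1.62 -0.    0.82 -0.33] tilt [ 0.002  0.001 -1.   ]
shift mm (tool) [-9.7 -0.8  0.2]
```

View pics/w1.png

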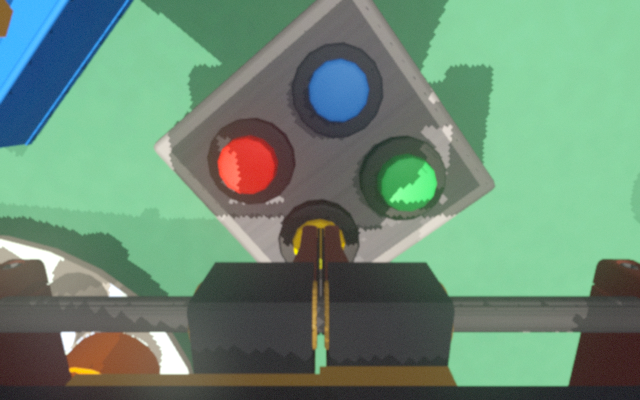

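```bash
python3 -m crank '[[[-0.01,0,0],[0,0,0],0],[[-0.012,0,0],[0,0,0],0],[[0,0.0046,-0.0388],[0,0,0],0],[[0,0.0046,-0.0387],[0,0,0],0],[[0,0,0],[0,0,0],0],[[0,0,0],[0,0,0],0],[[0,0,0],[0,0,0],0],[[0,0,0],[0,0,0],0]]'
python3 - <<'E'
from h import *
img,c,o=snap("wrist","w2")
for name,lo,hi in [("yel",(22,150,120),(34,255,255)),("blu",(100,150,80),(125,255,255)),("grn",(45,170,90),(75,255,255))]:
    for b in blobs(img,lo,hi,100,(200,50,480,270)): print(name,b,onplane(c,b[0],48)[0].round(1))
togo([577.5,310.5,60])
E
```

```text
t: 48.48
ee_pos: [577.7, 310.1, 67.2]
orientation: [0.686, 1.46, -0.686]
ft_force: [-0.2, -0.0, -0.4]
width: 0.5
blu ([320.4, 219.7], 468, [297, 209, 45, 33]) [572.9 316.1  48. ]
tcp [577.8 309.9  67.1] jaw yaw 0.692 t 48.53 w 0.4 F [ 0.2 -0.2  0.4]
q [ 0.47  0.66  1.64 -0.    0.84 -0.22] tilt [ 0. -0. -1.]
shift mm (tool) [ 7.1  0.2 -0.6]
```

View pics/w2.png

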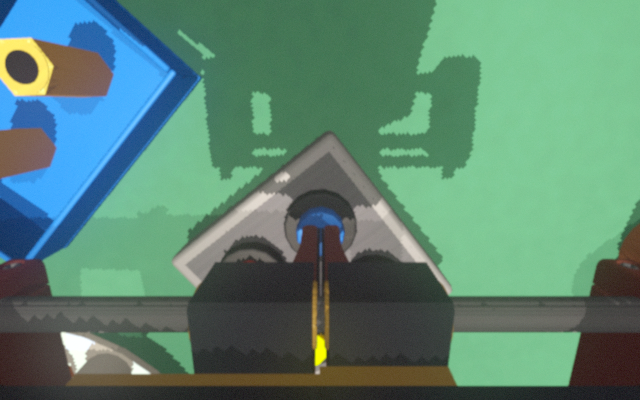

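```bash
python3 -m crank '[[[0.008,0,0],[0,0,0],0],[[0.006,0,0],[0,0,0],0],[[0.003,0,0],[0,0,0],0],[[0.003,0,0],[0,0,0],0],[[0.002,0,0],[0,0,0],0],[[0,0,0],[0,0,0],0],[[0,0,0],[0,0,0],0],[[0,0,0],[0,0,0],0]]'
python3 - <<'E'
from h import *
togo([577.5,310.5,60])
i,c,o=snap("wrist","w3")
E
```

```text
t: 49.2
ee_pos: [577.5, 310.1, 46.2]
orientation: [0.685, 1.459, -0.686]
ft_force: [-2.0, -5.4, 14.0]
width: 0.5
tcp [577.5 310.1  46.2] jaw yaw 0.693 t 49.2 w 0.5 F [-2.  -5.4 14. ]
q [ 0.47  0.69  1.64 -0.    0.81 -0.22] tilt [ 0.    -0.001 -1.   ]
shift mm (tool) [-13.8   0.2  -0.3]
```

```bash
python3 -m crank '[[[-0.01,0,0],[0,0,0],0],[[-0.012,0,0],[0,0,0],0],[[0,0.0174,0.0216],[0,0,0],0],[[0,0.0174,0.0216],[0,0,0],0],[[0,0,0],[0,0,0],0],[[0,0,0],[0,0,0],0],[[0,0,0],[0,0,0],0],[[0,0,0],[0,0,0],0]]'
python3 - <<'E'
from h import *
img,c,o=snap("wrist","w4")
togo([632,299.5,60])
i,c,o=snap("side");cv2.imwrite("pics/w5.png",cv2.resize(i[160:380,190:420],None,fx=2.7,fy=2.7))
E
```

```text
t: 49.92
ee_pos: [630.2, 299.9, 66.6]
orientation: [0.684, 1.461, -0.686]
ft_force: [0.2, 0.5, 0.2]
width: 0.5
tcp [630.3 300.   66.7] jaw yaw 0.694 t 49.97 w 0.4 F [ 0.  -0.5 -0.3]
q [ 0.43  0.71  1.53  0.    0.9  -0.27] tilt [-0.001 -0.    -1.   ]
shift mm (tool) [6.7 1.  1.5]
```

View pics/w4.png

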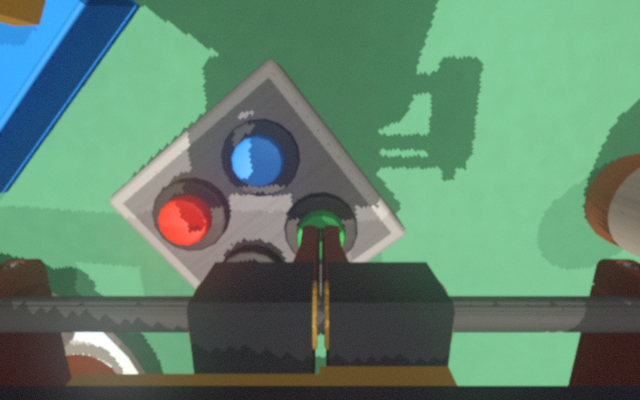

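View pics/w5.png

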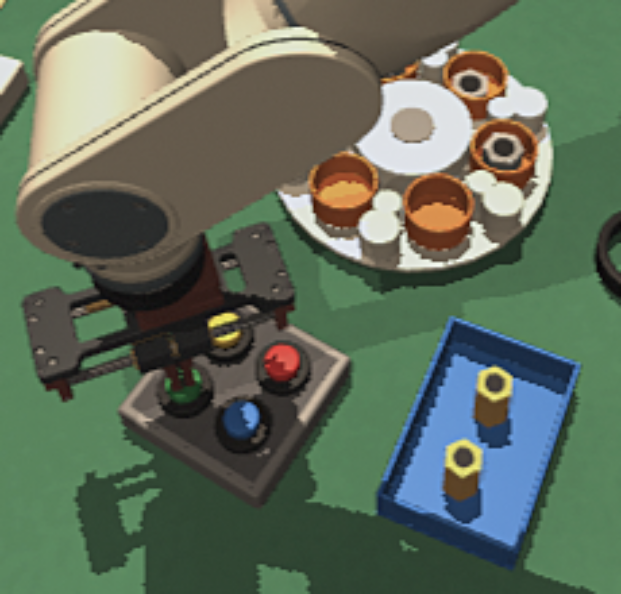

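Over green; red, yellow and blue are up. I'll press green, then lift away.

```bash
python3 -m crank '[[[0.008,0.0005,0.001],[0,0,0],0],[[0.006,0,0],[0,0,0],0],[[0.003,0,0],[0,0,0],0],[[0.003,0,0],[0,0,0],0],[[0.002,0,0],[0,0,0],0],[[0,0,0],[0,0,0],0],[[0,0,0],[0,0,0],0],[[0,0,0],[0,0,0],0]]'
python3 -m crank '[[[-0.01,0,0],[0,0,0],0],[[-0.03,0,0],[0,0,0],0],[[-0.04,0,0],[0,0,0],0],[[-0.04,0,0],[0,0,0],0],[[-0.04,0,0],[0,0,0],0],[[-0.02,0,0],[0,0,0],0],[[0,0,0],[0,0,0],0],[[0,0,0],[0,0,0],0]]'
python3 - <<'E'
from h import *
togo([560,200,260])
for n in("wrist","side","scene"): snap(n,"x_"+n)
E
```

```text
t: 50.68
ee_pos: [632.3, 299.5, 46.2]
orientation: [0.685, 1.461, -0.686]
ft_force: [-5.3, -1.7, 12.3]
width: 0.7
t: 51.35
ee_pos: [633.1, 299.6, 226.3]
orientation: [0.687, 1.458, -0.684]
ft_force: [0.5, 0.3, -0.2]
width: 0.5
tcp [633.1 299.6 226.3] jaw yaw 0.693 t 51.35 w 0.5 F [ 0.5  0.3 -0.2]
q [ 0.42  0.53  1.45 -0.    1.16 -0.27] tilt [ 0.002  0.001 -1.   ]
shift mm (tool) [ -34.  -119.8   29.9]
```

View pics/x_wrist.png

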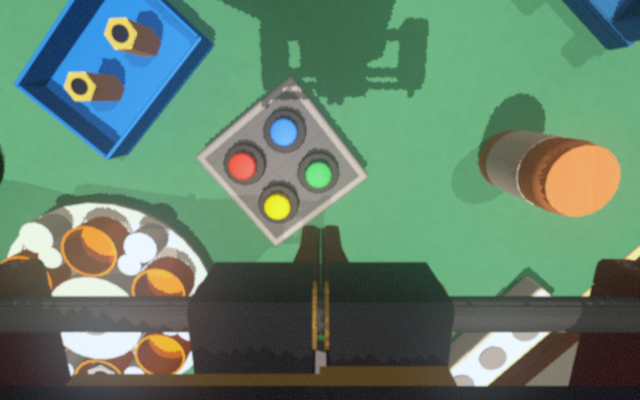

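View pics/x_scene.png

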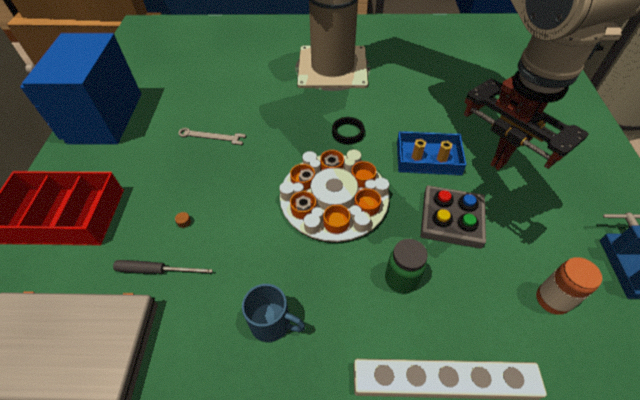

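The scene view shows three nuts in cups at (331,160), (303,176) and (303,204). Both brass nuts are in the tray, all four keys are up, the jar has not moved, and the arm is clear of everything. Handing in.

```bash
python3 -c "
from workcell import workorder
print(workorder.close_job())"
```

```text
the job is handed in; nothing more can be done
None
```

The job is done and handed in at about 51 s of the 210 s allowed; no verdict came back, so I only have my own checks.

**What I did**
1. I pressed red.
2. I stood both brass nuts upright in the blue tray.
3. I put the three steel nuts I could see into three separate cups.
4. I pressed yellow, then blue, then green, lifting clear between presses.

**Last checks**
- **Placement:** the final scene picture shows the three steel nuts in their cups, and the last close wrist view, before the key presses, shows them lying flat. Both brass nuts stand in the tray.
- **Keys:** the final pictures show all four keys up. Each press reached a hard stop at 9 to 22 N, so I take each key as fully down.
- **Bystanders:** the jar stands where it did and the arm is clear, with close to zero wrist force.

**What disagreed or was not checked**
- **Height reading:** with the gripper closed, the reported tip height was about 4 mm above the key heights given: the key bottomed at 46 mm, not 42. I allowed for this in the later heights.
- **Number of nuts:** I saw only three steel nuts in any view, which fits "three to five". I did not search every hidden spot, such as behind the blue block.
- **Disturbances:** I noticed neither a knocked nut nor a slackened grip.

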